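Sweep steel mount bases through the tray's gate

ROBOT

A 7-joint arm with a two-finger parallel gripper is mounted at the origin on the work surface. World frame = base frame: x ahead of the robot, y to its left, z up, the work surface at z = 0. Lengths are in m, angles in degrees, forces in N, time in s.
With the tool pointing down it reaches from about 0.425 to 0.925 m from the base axis. Payload 6.8 kg.
Tool frame: the origin (TCP) lies at the very end of the fingers, on their centre line; the grasp point (between the pads) lies 19 mm behind it (manip.tcp_to_grasp is the distance from the TCP to the grasp point, in m); x points along the fingers, z is the direction in which the jaws open and shut, and the axes are right-handed (so a half turn about x gives the same grasp; the last joint's range is limited). The gripper opens to 88 mm and grips with 3 to 60 N. Pads are 20 mm wide; open, the fingers measure 115 mm over their backs; the gripper's body (75 mm by 178 mm) begins 61 mm behind the grasp point.
Start: joints at [-83.027, 27.33, 1.283, 89.118, -0.659, 63.558, -4.761], TCP at [0.154, 0.657, 0.186] pointing down, gripper open.
Joint ranges: [-169.35, 169.35], [-19.33, 120.38], [-80.79, 83.38], [13.8, 139.57], [-78.32, 258.32], [9.67, 109.79], [-169.56, 169.56]. Speed limits (degrees/s): [136.94, 136.94, 180, 180, 180, 180, 180].

INTERFACE

Orientations are given as [roll, pitch, yaw] about the fixed x, y, z axes, in that order (R = Rz(yaw) Ry(pitch) Rx(roll)).
In Python, from cell import manip gives the robot as it stands. The module is installed in compiled form; this text tells all that it offers.
- The arm moves only by the tool drive_tool, never from a script. Its argument "targets" is a list of rows, each an object with "offset": the shift along the tool's x, y, z in m, a list of three; "delta_rot": the turn, a rotation vector about the tool's x, y, z in rad, a list of three; "grip": the opening, from -1 (shut) to 1 (fully open). In form: [{"offset": [tx, ty, tz], "delta_rot": [rx, ry, rz], "grip": grip}, ...]. A call has 1 to 12 rows; each row is the pose to reach, as a shift and turn from the pose commanded when the call began, along the tool's axes at that moment; what a row does not reach only later rows make up. A row lasts 1/8 s, in which the tool goes at most 62.5 mm and 10.7 degrees, less where a joint would pass 70% of its speed; a pose out of reach is approached as far as the arm can. A call with a gripper value outside its range is refused whole. The fingers move at their own pace and stop on an object; the grip force is fixed at half the most. Time passes only in rows, so rows that repeat a pose let the fingers close. It gives the time, the measured TCP pose, the force and the opening at its end, in the units of the state.
- manip.read_state(): the state, without advancing time (a new reading comes with each control period).
- manip.capture(name): name is "scene" or "top" or "wrist"; returns the picture (400x640x3 uint8, red, green, blue); there is no depth.
- manip.camera_model(name): a dict with "K" (3x3 intrinsics, pixels), "k1" (the pictures are not rectified: a ray, as slopes to the right and down, at radius r is drawn at 1 + k1 r^2 times it, then the intrinsics apply), "R" (3x3) and "t" (3): a world point X has camera coordinates R X + t; the wrist camera has in their place "tool_from_camera" (4x4, takes a point from camera to tool coordinates, whose origin is the TCP and whose axes are the tool frame's). Camera axes: x right, y down, z forward; pixel columns grow to the right and rows downward; lengths in m; the calibration is good to about 2 mm. A picture is of the moment at which its call begins: read the wrist's pose just before it. camera_model takes no time and is no camera call.
- manip.job_done(): hands the job in, once; it reports no verdict.
Trained networks look in the newest picture that a camera, given by its name, has taken for a name from the list of things; names that differ only in an ending like _2 or _b are one class to them, and where a whole thing is asked for, a point or a joint stands for the part that bears it (a point fixed in the world has none). Each returns a list of dicts, best first, with "p" (0 to 1); they miss things now and then, are a little off and sometimes report something else, mostly with a low value. They report only what shows in the picture. A call takes as long as a camera call.
- manip.search_frame(name, camera): "uv" ([column, row] in pixels, amid what is visible of it).
- manip.outline_of(name, camera): "mask" (400x640 bool, what is visible of it) and "uv" ([column, row] in pixels, amid what is visible of it).
- manip.tip_of(name, camera): "uv" ([column, row] in pixels: a listed point, or the origin of a listed thing).
The state is a dict: "time_s": time; "q": joint angles; "joint_velocities": joint speeds; "joint_efforts": joint torques, N m; "tcp_pos": TCP position; "orientation": TCP orientation; "force": force on the tool from outside, world axes, zero at the start; "wrist_torque": the same for the moment, N m; "width": finger opening in m.
Only numpy, scipy, OpenCV 4.12 (cv2) and the standard library are available. Lean on these libraries where they do the work, as an engineer would, in place of code of your own. Each camera call takes 0.05 s, during which the arm holds its last target. There are 200 camera calls.

TASK

Clear the three loose steel discs out of the wooden sorting tray: with the fingertips push them along the tray floor, one at a time, through the gate between the rails so that each drops into the sunken slot behind it. Only slide the discs, never pick them up, and leave the jar and the weight in the tray and everything else on the table where they stand.

Things in the scene. Friction and masses are not known exactly. Their poses are not given: they have to be found in the camera images.
- tray: fixed wooden sorting tray, 304 (x) by 374 (y) by 82 mm high, turned a little either way; origin under its centre, on the table; x across, y towards the gate and slot, z up. The light floor is 60 mm above the table, x -140..140, y -175..110 mm; walls rise 22 mm above it. The slot begins where the floor ends, at y = 110 mm
- gate (a point): middle of the gate at floor level (tray x 0, y 105, z 60 mm), axes as the tray's. The gate is a 54 mm wide gap in a rail across the tray, 10 mm thick (y 100..110 mm), 20 mm high above the floor. On both sides funnel battens, 8 mm thick and 18 mm high, run from the gate posts (tray x +-28, y 102 mm) back and outwards to x +-92, y 46 mm
- slot (a point): centre of the slot's bottom (tray x 0, y 141, z 4 mm), axes as the tray's. The slot is an open pocket behind the gate, x -52..52, y 110..172 mm in the tray frame, its bottom 56 mm below the tray floor; the three discs fit in on top of one another
- disc_a: one of three identical plain steel discs (bases for specimen mounts), 40 mm across, 8 mm thick, 55 to 110 g, lying flat and loose on the tray floor; origin at the centre of its underside, z axis up
- disc_b: one of three identical plain steel discs (bases for specimen mounts), 40 mm across, 8 mm thick, 55 to 110 g, lying flat and loose on the tray floor; origin at the centre of its underside, z axis up
- disc_c: one of three identical plain steel discs (bases for specimen mounts), 40 mm across, 8 mm thick, 55 to 110 g, lying flat and loose on the tray floor; origin at the centre of its underside, z axis up
- jar: small amber glass jar with a black cap, 28 mm across, 45 mm tall, standing loose on the tray floor among the discs; origin at the centre of its underside. To be left alone
- weight: small steel knobbed weight, 26 mm across, 37 mm tall, standing loose on the tray floor by the tray's +x side wall, near the end of a funnel batten; origin at the centre of its underside. To be left alone
- brush: brush lying on the table to the robot's right, about 200 mm long; origin on its underside near the middle. To be left alone
- scissors: scissors with black handles, about 220 mm long, 10 mm high, lying on the table to the robot's left; origin on the underside near the pivot. To be left alone

How it is judged (in metres and radians):
On the way, in this order (a step that is already met when the one before it is completed fails the run):
1. a first disc lies in the slot (((z of disc_a in the frame of tray below 0.052 m and y of disc_a in the frame of tray between 0.106 and 0.176 m and x of disc_a in the frame of tray between -0.056 and 0.056 m) or (z of disc_b in the frame of tray below 0.052 m and y of disc_b in the frame of tray between 0.106 and 0.176 m and x of disc_b in the frame of tray between -0.056 and 0.056 m) or (z of disc_c in the frame of tray below 0.052 m and y of disc_c in the frame of tray between 0.106 and 0.176 m and x of disc_c in the frame of tray between -0.056 and 0.056 m))), for 0.2 s.
2. a second disc lies in the slot, having come after the first ((((z of disc_a in the frame of tray below 0.052 m and y of disc_a in the frame of tray between 0.106 and 0.176 m and x of disc_a in the frame of tray between -0.056 and 0.056 m) and (z of disc_b in the frame of tray below 0.052 m and y of disc_b in the frame of tray between 0.106 and 0.176 m and x of disc_b in the frame of tray between -0.056 and 0.056 m)) or ((z of disc_a in the frame of tray below 0.052 m and y of disc_a in the frame of tray between 0.106 and 0.176 m and x of disc_a in the frame of tray between -0.056 and 0.056 m) and (z of disc_c in the frame of tray below 0.052 m and y of disc_c in the frame of tray between 0.106 and 0.176 m and x of disc_c in the frame of tray between -0.056 and 0.056 m)) or ((z of disc_b in the frame of tray below 0.052 m and y of disc_b in the frame of tray between 0.106 and 0.176 m and x of disc_b in the frame of tray between -0.056 and 0.056 m) and (z of disc_c in the frame of tray below 0.052 m and y of disc_c in the frame of tray between 0.106 and 0.176 m and x of disc_c in the frame of tray between -0.056 and 0.056 m)))), for 0.2 s.
3. the third disc lies in the slot, having come after the second (z of each of disc_a, disc_b, disc_c in the frame of tray below 0.052 m and y of disc_a in the frame of tray between 0.106 and 0.176 m and x of disc_a in the frame of tray between -0.056 and 0.056 m and y of disc_b in the frame of tray between 0.106 and 0.176 m and x of disc_b in the frame of tray between -0.056 and 0.056 m and y of disc_c in the frame of tray between 0.106 and 0.176 m and x of disc_c in the frame of tray between -0.056 and 0.056 m), for 0.2 s.
At the end, for the whole second after the job is handed in: All three discs are at rest in the slot behind the gate, their undersides' centres at least 8 mm below the level of the tray floor and within the slot's walls; the jar, weight, brush and scissors are within 15 mm of where they stood (all of step 3 and linear speed of each of disc_a, disc_b, disc_c below 0.02 m/s and distance of each of jar, weight, brush, scissors from where it was at the start of the episode below 0.015 m); the robot touches nothing.
It fails at once if a disc is lifted more than 12 mm off the tray floor (height (world z) of any of disc_a, disc_b, disc_c above 0.072 m).
It fails at once if the jar, weight, brush or scissors are moved by more than 15 mm (distance of any of jar, weight, brush, scissors from where it was at the start of the episode above 0.015 m).
It fails at once if the jar or weight is tipped (more than 20 degrees) (angle between any of jar, weight's own z axis and vertical above 0.35 rad).
It also fails if it takes over 58 s, if anything falls off the work surface, if the arm or the gripper's body presses on something with over 40 N, if the wrist force passes 120 N, or if a joint passes its speed limit or range.

## Working session

There is one attempt and no reset: what is moved stays moved. The work goes in short steps, Python scripts to look and compute and a tool call to move; the robot and the scene stay as the last step left them, time stands still between calls to the robot, and variables do not carry over. Pictures are saved under pics/ and viewed, about 8 in all and at most 12, crops included, and the job is handed in when it is done.

Besides the shell and the picture viewer there is one more tool, called after "Call:" as name([rows], argument=value, ...), one row to a line, values as JSON. drive_tool: Moves the arm, as the interface text tells. Its arguments: {"type":"object","properties":{"targets":{"type":"array"}},"required":["targets"]}

```bash
mkdir -p pics
cat > h.py <<'E'
import numpy as np, cv2
from cell import manip
def ray(cam,uv):
    m=manip.camera_model(cam);K=np.array(m['K']);
    d=np.array([(uv[0]-K[0,2])/K[0,0],(uv[1]-K[1,2])/K[1,1]])
    s=d.copy()
    for _ in range(20): s=d/(1+m['k1']*(s@s))
    R=np.array(m['R']);t=np.array(m['t'])
    return -R.T@t, R.T@np.array([s[0],s[1],1])
def at(cam,uv,z):
    o,d=ray(cam,uv); return o+d*(z-o[2])/d[2]
def proj(cam,X):
    m=manip.camera_model(cam);c=np.array(m['R'])@X+np.array(m['t']);s=c[:2]/c[2];s=s*(1+m['k1']*(s@s));K=np.array(m['K'])
    return K[:2,:2]@s+K[:2,2]
E
python3 - <<'E'
from h import *
s=manip.read_state();print({k:np.round(v,3) for k,v in s.items()})
for c in['top','scene']:
    im=manip.capture(c);cv2.imwrite(f'pics/{c}0.png',im[:,:,::-1])
    m=manip.camera_model(c);print(c,'cam at',np.round(-np.array(m['R']).T@np.array(m['t']),3))
for n,z in[('disc_a',.068),('jar',.1),('weight',.09),('gate',.06),('slot',.004),('tray',0),('brush',.01),('scissors',.005)]:
    f=manip.tip_of if n in('gate','slot','tray') else manip.search_frame
    for r in f(n,'top'): print(n,round(r['p'],2),np.round(r['uv'],1),np.round(at('top',r['uv'],z),3))
E
```

```text
{'time_s': np.float64(0.0), 'q': array([-83.026,  27.373,   1.281,  89.176,  -0.657,  63.559,  -4.763]), 'joint_velocities': array([-0.011, -0.047,  0.031,  0.072, -0.033, -0.034,  0.052]), 'joint_efforts': array([-1.0000e-03, -5.8287e+01,  1.5340e+00, -2.7260e+01, -5.4000e-02,
        1.7000e-02,  0.0000e+00]), 'tcp_pos': array([0.154, 0.657, 0.186]), 'orientation': array([-174.62 ,   89.9  ,  -97.788]), 'force': array([ 0.563, -0.267,  0.035]), 'wrist_torque': array([ 0.009, -0.01 ,  0.006]), 'width': np.float64(0.088)}
top cam at [ 0.335 -0.006  1.266]
scene cam at [ 1.594 -0.25   0.942]
disc_a 0.74 [328.8 206.7] [ 0.565 -0.023  0.068]
disc_a 0.68 [305.1 222.3] [0.521 0.041 0.068]
disc_a 0.46 [309.5 174.1] [0.657 0.033 0.068]
jar 0.68 [331.7 189. ] [ 0.608 -0.029  0.1  ]
gate 0.56 [262.3 199.3] [0.584 0.162 0.06 ]
slot 0.7 [332.2 191.1] [ 0.624 -0.033  0.004]
slot 0.58 [252.3 196.6] [0.603 0.199 0.004]
slot 0.18 [172.9 220.6] [0.528 0.425 0.004]
tray 0.56 [298.4 200.7] [0.594 0.065 0.   ]
tray 0.41 [252.  194.7] [0.61  0.201 0.   ]
brush 0.82 [462.1 219.8] [ 0.545 -0.406  0.01 ]
scissors 0.58 [173.3 211.4] [0.555 0.426 0.005]
```

View pics/top0.png

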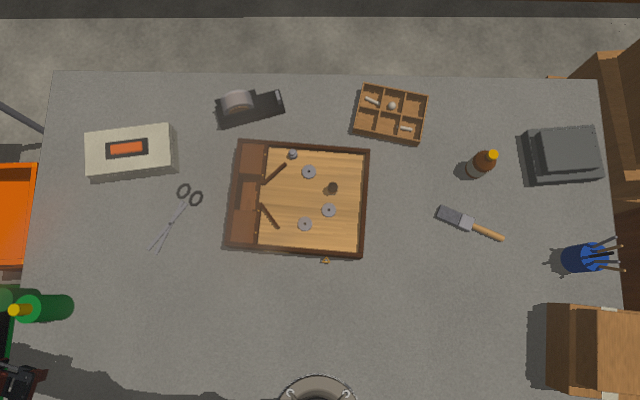

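View pics/scene0.png

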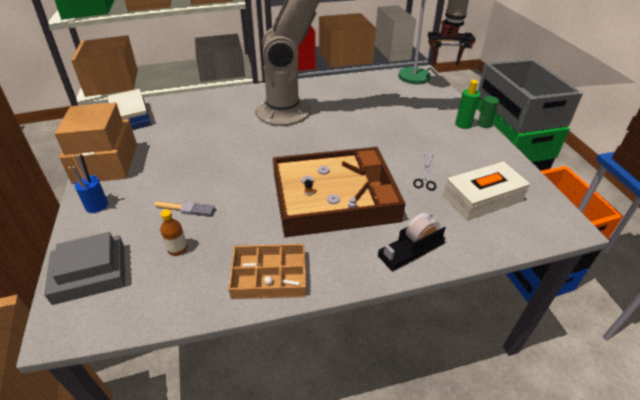

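The top view shows the tray with its gate and slot on the left (world +y). The discs are at about (309,172), (328,210) and (305,224), the jar at (333,188) and the weight at (292,155). Next I'll measure the tray pose in an enlarged crop.

Run:
```python
from h import *
from scipy.spatial.transform import Rotation as Ro
s=manip.read_state();R=Ro.from_euler('xyz',s['orientation'],degrees=True).as_matrix();print(np.round(R,3))
im=manip.capture('top')[125:275,215:385]
cv2.imwrite('pics/crop.png',cv2.resize(im[:,:,::-1],None,fx=4.5,fy=4,interpolation=cv2.INTER_CUBIC)) 
m=manip.outline_of('tray','top')
for r in m[:1]:
    k=r['mask'].astype(np.uint8);print(r['p'],k.sum());c=max(cv2.findContours(k,0,2)[0],key=cv2.contourArea);print(cv2.minAreaRect(c), cv2.approxPolyDP(cv2.convexHull(c),4,True)[:,0].tolist())
for n in['disc_a','jar','weight']:
    for r in manip.outline_of(n,'top'):
        v,u=np.nonzero(r['mask']);print(n,round(r['p'],2),u.mean().round(1),v.mean().round(1),len(u))
m=manip.camera_model('wrist');print(np.round(m['tool_from_camera'],3),m['K'],m['k1'])
```

```text
[[-0.    -0.974  0.228]
 [-0.     0.228  0.974]
 [-1.     0.    -0.   ]]
0.55 14551
((297.0621032714844, 200.75515747070312), (139.59945678710938, 117.09413146972656), 4.763641834259033) [[237, 139], [369, 148], [361, 257], [327, 262], [226, 246]]
disc_a 0.74 308.5 170.6 154
disc_a 0.55 328.6 209.3 140
disc_a 0.5 304.2 222.9 150
weight 0.41 292.1 153.7 79
[[-0.    -0.264  0.965 -0.198]
 [-0.001 -0.965 -0.264  0.072]
 [ 1.    -0.001 -0.     0.001]
 [ 0.     0.     0.     1.   ]] [[322.93185558   0.         322.69702058]
 [  0.         322.93185558 197.13813556]
 [  0.           0.           1.        ]] -0.06183814797723153
```

View pics/crop.png

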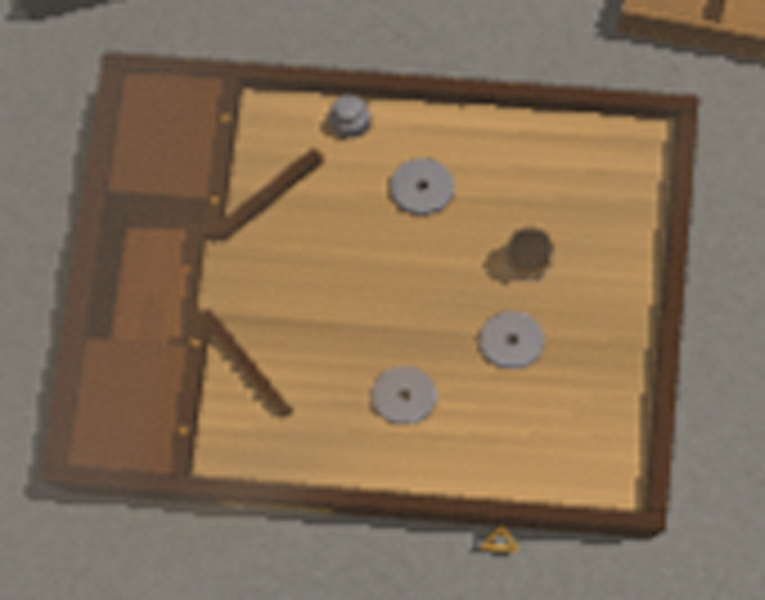

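The crop shows the rim corners at about TL (105,55) and TR (697,98), and the batten ends at (318,155) and (288,410). I'll fit the tray pose to these points and then compute the discs in the tray frame.

```bash
cat >> h.py <<'E'
from scipy.spatial.transform import Rotation as Ro
def setT(p):
    c,s=np.cos(p[2]),np.sin(p[2]); return np.array([[c,-s],[s,c]]),np.array(p[:2])
def t2w(p,x): R,o=setT(p); return R@np.array(x)+o
def w2t(p,X): R,o=setT(p); return R.T@(np.array(X)-o)
def plan(pos,yaw,s=None):
    "offset & delta_rot to put TCP at world pos, tool x down, tool y at world yaw (deg)"
    s=s or manip.read_state();R=Ro.from_euler('xyz',s['orientation'],degrees=True).as_matrix()
    a=np.radians(yaw);y=np.array([np.cos(a),np.sin(a),0]);x=np.array([0,0,-1.]);G=np.c_[x,y,np.cross(x,y)]
    return np.round(R.T@(np.array(pos)-s['tcp_pos']),4),np.round(Ro.from_matrix(R.T@G).as_rotvec(),4)
E
python3 - <<'E'
from h import *
from scipy.optimize import least_squares
c=lambda x,y:np.array([215+x/4.5,125+y/4])-.4
obs=[(.152,.187,.082,c(105,55)),(.152,-.187,.082,c(697,98)),(.092,.046,.078,c(318,157)),(-.092,.046,.078,c(286,408)),(-.152,-.187,.08,c(662,530)),(-.152,.187,.08,c(48,478)),(.14,-.175,.06,c(668,118)),]
f=lambda p:np.concatenate([proj('top',np.r_[t2w(p,o[:2]),o[2]])-o[3] for o in obs])
r=least_squares(f,[.6,.06,0],loss='soft_l1');p=r.x;print('tray',p.round(4),np.degrees(p[2]),np.round(r.fun.reshape(-1,2),1));np.save('tray.npy',p)
for n,x,z in[('a',c(422,186),.068),('b',c(405,395),.068),('c',c(512,340),.068),('jar',c(530,247),.105),('weight',c(350,112),.095)]:
    P=at('top',x,z);print(n,P.round(3),w2t(p,P[:2]).round(3))
print(plan([.57,.05,.3],180+np.degrees(p[2])-90),plan([.57,.05,.3],np.degrees(p[2])+90))
E
```

```text
tray [ 0.5919  0.0617 -0.0683] -3.9109146323203046 [[-0.8 -1.1]
 [ 0.6 -0.9]
 [-0.3 -1.6]
 [-0.2  1. ]
 [ 0.9  0.3]
 [-2.2  1. ]
 [ 1.7  0.3]]
a [0.665 0.036 0.068] [ 0.075 -0.021]
b [0.518 0.043 0.068] [-0.073 -0.024]
c [ 0.557 -0.022  0.068] [-0.029 -0.086]
jar [ 0.614 -0.031  0.105] [ 0.028 -0.091]
weight [0.71  0.08  0.095] [0.116 0.027]
(array([-0.1135, -0.5436, -0.4965]), array([ 1.4093e+00,  0.0000e+00, -1.0000e-04])) (array([-0.1135, -0.5436, -0.4965]), array([ 1.4093e+00,  0.0000e+00, -1.0000e-04]))
```

Run:
```python
from h import *
print(plan([.59,.06,.22],86))
```

```text
(array([-0.0335, -0.5608, -0.4822]), array([ 1.4108e+00,  0.0000e+00, -1.0000e-04]))
```

Call:
drive_tool([
  {"offset": [-0.034, -0.047, -0.04], "delta_rot": [0.118, 0, 0], "grip": -0.64},
  {"offset": [-0.034, -0.093, -0.08], "delta_rot": [0.235, 0, 0], "grip": -0.64},
  {"offset": [-0.034, -0.14, -0.12], "delta_rot": [0.353, 0, 0], "grip": -0.64},
  {"offset": [-0.034, -0.187, -0.161], "delta_rot": [0.47, 0, 0], "grip": -0.64},
  {"offset": [-0.034, -0.234, -0.201], "delta_rot": [0.588, 0, 0], "grip": -0.64},
  {"offset": [-0.034, -0.28, -0.241], "delta_rot": [0.705, 0, 0], "grip": -0.64},
  {"offset": [-0.034, -0.327, -0.281], "delta_rot": [0.823, 0, 0], "grip": -0.64},
  {"offset": [-0.034, -0.374, -0.321], "delta_rot": [0.94, 0, 0], "grip": -0.64},
  {"offset": [-0.034, -0.421, -0.362], "delta_rot": [1.058, 0, 0], "grip": -0.64},
  {"offset": [-0.034, -0.467, -0.402], "delta_rot": [1.176, 0, 0], "grip": -0.64},
  {"offset": [-0.034, -0.514, -0.442], "delta_rot": [1.293, 0, 0], "grip": -0.64},
  {"offset": [-0.034, -0.561, -0.482], "delta_rot": [1.411, 0, 0], "grip": -0.64},
])

```text
time_s: 2.25
tcp_pos: [0.5913, 0.0588, 0.2208]
orientation: [44.2, 89.9, 40.0]
force: [-0.2, -0.0, 1.1]
width: 0.0157
```

Call:
drive_tool([
  {"offset": [0, 0, 0], "delta_rot": [0, 0, 0], "grip": -0.64},
  {"offset": [0, 0, 0], "delta_rot": [0, 0, 0], "grip": -0.64},
])

```text
time_s: 2.5
tcp_pos: [0.5899, 0.0607, 0.2202]
orientation: [147.8, 90.0, 143.8]
force: [-0.6, 0.3, 0.3]
width: 0.0162
```

```bash
cat >> h.py <<'E'
def cam(name):
    m=dict(manip.camera_model(name))
    if name=='wrist':
        s=manip.read_state();T=np.eye(4);T[:3,:3]=Ro.from_euler('xyz',s['orientation'],degrees=True).as_matrix();T[:3,3]=s['tcp_pos']
        W=np.linalg.inv(T@np.array(m['tool_from_camera']));m['R'],m['t']=W[:3,:3],W[:3,3]
    return m
class _M:
    def __getattr__(s,k): return cam if k=='camera_model' else getattr(_real,k)
import cell; _real=cell.manip
def ray(c,uv,cm=cam):
    m=cm(c);K=np.array(m['K']);R=np.array(m['R']);t=np.array(m['t'])
    s=cv2.undistortPoints(np.array([[uv]],float),K,np.array([m['k1'],0,0,0,0.]))[0,0]
    return -R.T@t,R.T@np.r_[s,1]
def proj(c,X):
    m=cam(c);return cv2.projectPoints(np.array([X],float),cv2.Rodrigues(np.array(m['R']))[0],np.array(m['t']),np.array(m['K']),np.array([m['k1'],0,0,0,0.]))[0][0,0]
E
sed -i '/^class _M/,/^import cell/d' h.py
python3 - <<'E'
from h import *
p=np.load('tray.npy')
im=manip.capture('wrist')[:,:,::-1].copy()
cv2.imwrite('pics/w_raw.png',im)
for n,z in[('disc_a',.064),('jar',.082),('weight',.078)]:
    for r in manip.outline_of(n,'wrist'):
        v,u=np.nonzero(r['mask']);P=at('wrist',(u.mean(),v.mean()),z);print(n,round(r['p'],2),u.mean().round(1),v.mean().round(1),len(u),P.round(3),w2t(p,P[:2]).round(3))
for x,y,z in[(.152,.187,.082),(-.152,.187,.082),(-.152,-.187,.082),(.152,-.187,.082),(.028,.102,.078),(-.028,.102,.078),(.092,.046,.078),(-.092,.046,.078),(.14,-.175,.06),(-.14,-.175,.06),(-.052,.11,.06),(.052,.11,.06)]:
    u=proj('wrist',np.r_[t2w(p,[x,y]),z]);cv2.drawMarker(im,tuple(int(a) for a in u.round()),(0,0,255),0,10,1)
cv2.imwrite('pics/w0.png',im)
E
```

```text
disc_a 0.8 260.4 194.4 938 [0.518 0.047 0.064] [-0.073 -0.02 ]
disc_a 0.64 391.5 191.9 974 [0.666 0.039 0.064] [ 0.076 -0.017]
disc_a 0.6 309.4 244.4 290 [ 0.568 -0.018  0.064] [-0.018 -0.081]
weight 0.92 437.2 149.0 637 [0.713 0.087 0.078] [0.119 0.033]
weight 0.73 324.0 124.0 72943 [0.595 0.12  0.078] [-0.001  0.059]
```

View pics/w0.png

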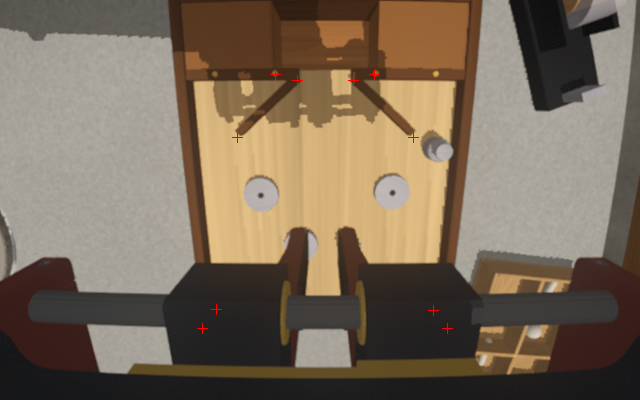

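The wrist overlay agrees with the tray model apart from about 4 mm of shift in world y. The discs show the same shift, so the disc positions relative to the tray stand. The gate posts are at about (297,78) and (353,78). I'll now generate cradle-push paths, with the fingers 16 mm apart.

```bash
cat >> h.py <<'E'
import json
TR=np.array([.593,.0655,-.0683])
def rows(way,s=None):
    "way: (cx,cy,heading deg ccw from tray y, z, back) -> rows rel. to current pose"
    s=s or manip.read_state();out=[]
    for cx,cy,h,z,b in way:
        a=np.radians(h);d=np.array([-np.sin(a),np.cos(a)]);P=t2w(TR,np.array([cx,cy])-b*d)
        o,r=plan(np.r_[P,z],90+np.degrees(TR[2])+h,s)
        out.append({'offset':o.round(3).tolist(),'delta_rot':[round(float(r[0]),3),0,0],'grip':-0.64})
    return out
def bez(p0,p1,p2,n):
    p0,p1,p2=map(np.array,(p0,p1,p2));o=[]
    for t in np.arange(1,n+1)/n:
        q=(1-t)**2*p0+2*t*(1-t)*p1+t*t*p2;v=(1-t)*(p1-p0)+t*(p2-p1);o.append((*q,np.degrees(np.arctan2(-v[0],v[1]))))
    return o
def show(way): print(json.dumps(rows(way)))
E
python3 - <<'E'
from h import *
c=(-.073,-.023);h=-46
show([(*c,h*k/6,.22-.1*k/6,.042) for k in range(1,7)]+[(*c,h,z,.042) for z in(.1,.08,.068,.063,.063)])
print(manip.read_state()['q'].round(1))
E
```

```text
[{"offset": [0.017, -0.061, -0.076], "delta_rot": [0.135, 0, 0], "grip": -0.64}, {"offset": [0.034, -0.06, -0.081], "delta_rot": [0.269, 0, 0], "grip": -0.64}, {"offset": [0.05, -0.058, -0.086], "delta_rot": [0.403, 0, 0], "grip": -0.64}, {"offset": [0.067, -0.055, -0.091], "delta_rot": [0.536, 0, 0], "grip": -0.64}, {"offset": [0.084, -0.052, -0.096], "delta_rot": [0.67, 0, 0], "grip": -0.64}, {"offset": [0.1, -0.048, -0.1], "delta_rot": [0.804, 0, 0], "grip": -0.64}, {"offset": [0.12, -0.048, -0.1], "delta_rot": [0.804, 0, 0], "grip": -0.64}, {"offset": [0.14, -0.048, -0.1], "delta_rot": [0.804, 0, 0], "grip": -0.64}, {"offset": [0.152, -0.048, -0.1], "delta_rot": [0.804, 0, 0], "grip": -0.64}, {"offset": [0.157, -0.048, -0.1], "delta_rot": [0.804, 0, 0], "grip": -0.64}, {"offset": [0.157, -0.048, -0.1], "delta_rot": [0.804, 0, 0], "grip": -0.64}]
[-38.1  19.8  33.7 100.3 -12.2  63.6  -4.3]
```

Call:
drive_tool([
  {"offset": [0.017, -0.03, -0.045], "delta_rot": [0.135, 0, 0], "grip": -0.64},
  {"offset": [0.034, -0.06, -0.081], "delta_rot": [0.269, 0, 0], "grip": -0.64},
  {"offset": [0.05, -0.058, -0.086], "delta_rot": [0.403, 0, 0], "grip": -0.64},
  {"offset": [0.067, -0.055, -0.091], "delta_rot": [0.536, 0, 0], "grip": -0.64},
  {"offset": [0.084, -0.052, -0.096], "delta_rot": [0.67, 0, 0], "grip": -0.64},
  {"offset": [0.1, -0.048, -0.1], "delta_rot": [0.804, 0, 0], "grip": -0.64},
  {"offset": [0.12, -0.048, -0.1], "delta_rot": [0.804, 0, 0], "grip": -0.64},
  {"offset": [0.14, -0.048, -0.1], "delta_rot": [0.804, 0, 0], "grip": -0.64},
  {"offset": [0.152, -0.048, -0.1], "delta_rot": [0.804, 0, 0], "grip": -0.64},
  {"offset": [0.157, -0.048, -0.1], "delta_rot": [0.804, 0, 0], "grip": -0.64},
  {"offset": [0.157, -0.048, -0.1], "delta_rot": [0.804, 0, 0], "grip": -0.64},
])

```text
time_s: 4.08
tcp_pos: [0.4872, 0.0194, 0.0636]
orientation: [106.0, 90.0, 56.0]
force: [-0.5, 0.9, -0.1]
width: 0.0159
```

Run:
```python
from h import *
im=manip.capture('wrist')[:,:,::-1];cv2.imwrite('pics/w1.png',im)
print(manip.read_state()['tcp_pos'].round(4), manip.read_state()['force'])
c=(-.073,-.023)
show([(*c,-46,.063,.034)]+[(x,y,h,.063,.028) for x,y,h in bez(c,(0,.045),(0,.1),11)])
```

```text
[0.4874 0.0194 0.0639] [0.21351379 0.63868207 1.04142427]
[{"offset": [0.001, 0.008, -0.002], "delta_rot": [-0.003, 0, 0], "grip": -0.64}, {"offset": [0.001, 0.032, -0.001], "delta_rot": [-0.024, 0, 0], "grip": -0.64}, {"offset": [0.001, 0.048, -0.0], "delta_rot": [-0.067, 0, 0], "grip": -0.64}, {"offset": [0.001, 0.064, -0.001], "delta_rot": [-0.117, 0, 0], "grip": -0.64}, {"offset": [0.001, 0.079, -0.001], "delta_rot": [-0.172, 0, 0], "grip": -0.64}, {"offset": [0.001, 0.093, -0.002], "delta_rot": [-0.235, 0, 0], "grip": -0.64}, {"offset": [0.001, 0.106, -0.004], "delta_rot": [-0.307, 0, 0], "grip": -0.64}, {"offset": [0.001, 0.118, -0.006], "delta_rot": [-0.387, 0, 0], "grip": -0.64}, {"offset": [0.001, 0.13, -0.008], "delta_rot": [-0.478, 0, 0], "grip": -0.64}, {"offset": [0.001, 0.14, -0.011], "delta_rot": [-0.578, 0, 0], "grip": -0.64}, {"offset": [0.001, 0.151, -0.015], "delta_rot": [-0.688, 0, 0], "grip": -0.64}, {"offset": [0.001, 0.16, -0.02], "delta_rot": [-0.806, 0, 0], "grip": -0.64}]
```

View pics/w1.png

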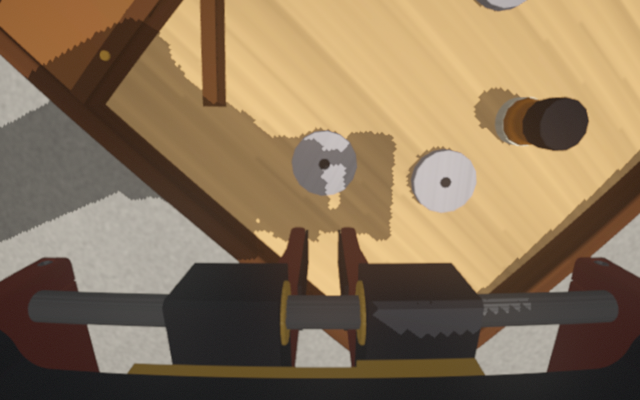

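Disc b is at (324,163), centred straight ahead of the two fingers at columns 297 and 350. Disc c at (445,182) is clear of the path, so I'll push.

Call:
drive_tool([
  {"offset": [0.001, 0.01, 0], "delta_rot": [-0.003, 0, 0], "grip": -0.64},
  {"offset": [0.001, 0.021, 0], "delta_rot": [-0.015, 0, 0], "grip": -0.64},
  {"offset": [0.001, 0.032, 0], "delta_rot": [-0.03, 0, 0], "grip": -0.64},
  {"offset": [0.001, 0.048, 0], "delta_rot": [-0.067, 0, 0], "grip": -0.64},
  {"offset": [0.001, 0.064, -0.001], "delta_rot": [-0.117, 0, 0], "grip": -0.64},
  {"offset": [0.001, 0.079, -0.001], "delta_rot": [-0.172, 0, 0], "grip": -0.64},
  {"offset": [0.001, 0.093, -0.002], "delta_rot": [-0.235, 0, 0], "grip": -0.64},
  {"offset": [0.001, 0.106, -0.004], "delta_rot": [-0.307, 0, 0], "grip": -0.64},
  {"offset": [0.001, 0.118, -0.006], "delta_rot": [-0.387, 0, 0], "grip": -0.64},
  {"offset": [0.001, 0.13, -0.008], "delta_rot": [-0.478, 0, 0], "grip": -0.64},
  {"offset": [0.001, 0.14, -0.011], "delta_rot": [-0.578, 0, 0], "grip": -0.64},
  {"offset": [0.001, 0.145, -0.013], "delta_rot": [-0.64, 0, 0], "grip": -0.64},
])

```text
time_s: 5.62
tcp_pos: [0.5907, 0.1233, 0.0624]
orientation: [75.5, 90.0, 62.3]
force: [-0.2, -0.7, -0.5]
width: 0.016
```

Run:
```python
from h import *
im=manip.capture('wrist')[:,:,::-1];cv2.imwrite('pics/w2.png',im)
s=manip.read_state();print(w2t(TR,s['tcp_pos'][:2]),s['tcp_pos'][2],s['force'])
show([(0,y,0,.0635,.028) for y in(.09,.1,.107,.114,.121,.128,.132,.132,.12,.1)])
```

```text
[-0.00612847  0.05811169] 0.06236051139304559 [ 1.03424835 -0.13432388  0.40081815]
[{"offset": [-0.001, 0.005, 0.005], "delta_rot": [-0.158, 0, 0], "grip": -0.64}, {"offset": [-0.001, 0.015, 0.004], "delta_rot": [-0.158, 0, 0], "grip": -0.64}, {"offset": [-0.001, 0.022, 0.003], "delta_rot": [-0.158, 0, 0], "grip": -0.64}, {"offset": [-0.001, 0.028, 0.002], "delta_rot": [-0.158, 0, 0], "grip": -0.64}, {"offset": [-0.001, 0.035, 0.001], "delta_rot": [-0.158, 0, 0], "grip": -0.64}, {"offset": [-0.001, 0.042, -0.001], "delta_rot": [-0.158, 0, 0], "grip": -0.64}, {"offset": [-0.001, 0.046, -0.001], "delta_rot": [-0.158, 0, 0], "grip": -0.64}, {"offset": [-0.001, 0.046, -0.001], "delta_rot": [-0.158, 0, 0], "grip": -0.64}, {"offset": [-0.001, 0.034, 0.001], "delta_rot": [-0.158, 0, 0], "grip": -0.64}, {"offset": [-0.001, 0.015, 0.004], "delta_rot": [-0.158, 0, 0], "grip": -0.64}]
```

View pics/w2.png

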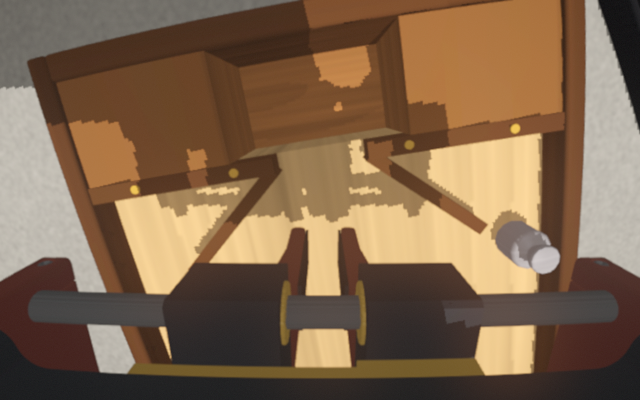

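The disc isn't in front of the fingers. I'll raise the arm and look.

Call:
drive_tool([
  {"offset": [-0.04, 0, 0], "delta_rot": [-0.05, 0, 0], "grip": -0.64},
  {"offset": [-0.09, -0.02, 0.005], "delta_rot": [-0.158, 0, 0], "grip": -0.64},
  {"offset": [-0.14, -0.06, 0.01], "delta_rot": [-0.158, 0, 0], "grip": -0.64},
  {"offset": [-0.19, -0.08, 0.015], "delta_rot": [-0.158, 0, 0], "grip": -0.64},
  {"offset": [-0.19, -0.08, 0.015], "delta_rot": [-0.158, 0, 0], "grip": -0.64},
])

```text
time_s: 6.3
tcp_pos: [0.5888, 0.0383, 0.2571]
orientation: [14.0, 89.5, 9.4]
force: [0.6, 0.1, -0.9]
width: 0.0156
```

Run:
```python
from h import *
im=manip.capture('wrist')[:,:,::-1];cv2.imwrite('pics/w3.png',im)
print(manip.read_state()['tcp_pos'])
for r in manip.outline_of('disc_a','wrist'):
    v,u=np.nonzero(r['mask']);P=at('wrist',(u.mean(),v.mean()),.064);print(round(r['p'],2),u.mean().round(1),v.mean().round(1),len(u),w2t(TR,P[:2]).round(3))
```

```text
[0.58727464 0.04012172 0.25437224]
0.83 263.2 169.9 872 [-0.077 -0.022]
0.8 300.6 215.8 692 [-0.034 -0.081]
0.72 321.4 123.9 65281 [-0.006  0.032]
0.64 384.4 166.2 844 [ 0.07  -0.019]
```

View pics/w3.png

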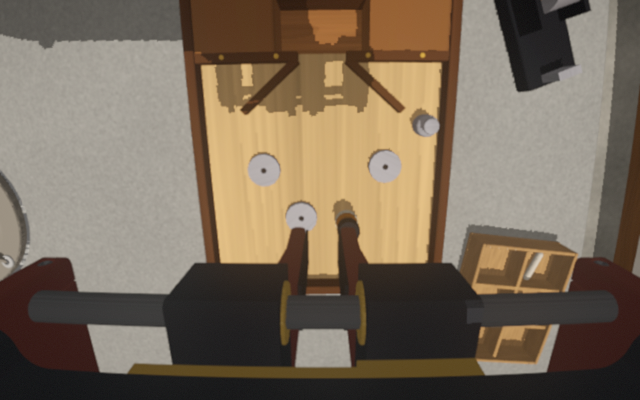

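The picture shows all three discs where they began: b at (263,170), c at (301,216) and a at (384,166). The fingertips went over disc b, so the real tip must sit higher than the reported TCP. I'll go back behind b and probe down gently by force.

Run:
```python
from h import *
c=(-.0755,-.022);h=-46
show([(*c,h*k/6,.25-.13*k/6,.042) for k in range(1,7)]+[(*c,h,z,.042) for z in(.1,.08,.066,.063,.063)])
print(manip.read_state()['tcp_pos'].round(4))
```

```text
[{"offset": [0.024, -0.04, -0.076], "delta_rot": [0.126, 0, 0], "grip": -0.64}, {"offset": [0.046, -0.038, -0.081], "delta_rot": [0.26, 0, 0], "grip": -0.64}, {"offset": [0.068, -0.037, -0.086], "delta_rot": [0.394, 0, 0], "grip": -0.64}, {"offset": [0.089, -0.034, -0.092], "delta_rot": [0.528, 0, 0], "grip": -0.64}, {"offset": [0.111, -0.031, -0.096], "delta_rot": [0.661, 0, 0], "grip": -0.64}, {"offset": [0.132, -0.027, -0.1], "delta_rot": [0.795, 0, 0], "grip": -0.64}, {"offset": [0.152, -0.027, -0.1], "delta_rot": [0.795, 0, 0], "grip": -0.64}, {"offset": [0.172, -0.027, -0.1], "delta_rot": [0.795, 0, 0], "grip": -0.64}, {"offset": [0.186, -0.027, -0.1], "delta_rot": [0.795, 0, 0], "grip": -0.64}, {"offset": [0.19, -0.027, -0.1], "delta_rot": [0.795, 0, 0], "grip": -0.64}, {"offset": [0.19, -0.027, -0.1], "delta_rot": [0.795, 0, 0], "grip": -0.64}]
[0.5861 0.0413 0.2526]
```

Call:
drive_tool([
  {"offset": [0.024, -0.03, -0.045], "delta_rot": [0.126, 0, 0], "grip": -0.64},
  {"offset": [0.046, -0.038, -0.081], "delta_rot": [0.26, 0, 0], "grip": -0.64},
  {"offset": [0.068, -0.037, -0.086], "delta_rot": [0.394, 0, 0], "grip": -0.64},
  {"offset": [0.089, -0.034, -0.092], "delta_rot": [0.528, 0, 0], "grip": -0.64},
  {"offset": [0.111, -0.031, -0.096], "delta_rot": [0.661, 0, 0], "grip": -0.64},
  {"offset": [0.132, -0.027, -0.1], "delta_rot": [0.795, 0, 0], "grip": -0.64},
  {"offset": [0.152, -0.027, -0.1], "delta_rot": [0.795, 0, 0], "grip": -0.64},
  {"offset": [0.172, -0.027, -0.1], "delta_rot": [0.795, 0, 0], "grip": -0.64},
  {"offset": [0.186, -0.027, -0.1], "delta_rot": [0.795, 0, 0], "grip": -0.64},
  {"offset": [0.19, -0.027, -0.1], "delta_rot": [0.795, 0, 0], "grip": -0.64},
  {"offset": [0.19, -0.027, -0.1], "delta_rot": [0.795, 0, 0], "grip": -0.64},
])

```text
time_s: 7.78
tcp_pos: [0.4841, 0.0217, 0.0623]
orientation: [-110.2, 90.0, -160.1]
force: [0.8, 0.4, -0.2]
width: 0.0161
```

Call:
drive_tool([
  {"offset": [0.001, 0, 0], "delta_rot": [0, 0, 0], "grip": -0.64},
  {"offset": [0.002, 0, 0], "delta_rot": [0, 0, 0], "grip": -0.64},
  {"offset": [0.002, 0, 0], "delta_rot": [0, 0, 0], "grip": -0.64},
])

```text
time_s: 8.15
tcp_pos: [0.4844, 0.0217, 0.0607]
orientation: [78.2, 90.0, 28.3]
force: [-0.7, 0.8, 0.7]
width: 0.0161
```

Call:
drive_tool([
  {"offset": [0.001, 0, 0], "delta_rot": [0, 0, 0], "grip": -0.64},
  {"offset": [0.002, 0, 0], "delta_rot": [0, 0, 0], "grip": -0.64},
  {"offset": [0.002, 0, 0], "delta_rot": [0, 0, 0], "grip": -0.64},
])

```text
time_s: 8.52
tcp_pos: [0.4841, 0.0216, 0.0583]
orientation: [-120.6, 90.0, -170.5]
force: [-0.5, 0.1, -0.3]
width: 0.0158
```

Call:
drive_tool([
  {"offset": [0.001, 0, 0], "delta_rot": [0, 0, 0], "grip": -0.64},
  {"offset": [0.002, 0, 0], "delta_rot": [0, 0, 0], "grip": -0.64},
  {"offset": [0.002, 0, 0], "delta_rot": [0, 0, 0], "grip": -0.64},
])

```text
time_s: 8.9
tcp_pos: [0.4841, 0.0216, 0.0563]
orientation: [-116.4, 90.0, -166.3]
force: [0.1, 0.5, -0.6]
width: 0.0158
```

Call:
drive_tool([
  {"offset": [0.001, 0, 0], "delta_rot": [0, 0, 0], "grip": -0.64},
  {"offset": [0.002, 0, 0], "delta_rot": [0, 0, 0], "grip": -0.64},
  {"offset": [0.002, 0, 0], "delta_rot": [0, 0, 0], "grip": -0.64},
])

```text
time_s: 9.28
tcp_pos: [0.4841, 0.0217, 0.0544]
orientation: [-129.5, 90.0, -179.4]
force: [0.9, -0.1, -0.2]
width: 0.0158
```

Call:
drive_tool([
  {"offset": [0.001, 0, 0], "delta_rot": [0, 0, 0], "grip": -0.64},
  {"offset": [0.001, 0, 0], "delta_rot": [0, 0, 0], "grip": -0.64},
])

```text
time_s: 9.52
tcp_pos: [0.4842, 0.0216, 0.0534]
orientation: [-119.0, 90.0, -168.9]
force: [-0.2, -0.5, -1.4]
width: 0.0154
```

Call:
drive_tool([
  {"offset": [0.001, 0, 0], "delta_rot": [0, 0, 0], "grip": -0.64},
  {"offset": [0.001, 0, 0], "delta_rot": [0, 0, 0], "grip": -0.64},
])

```text
time_s: 9.78
tcp_pos: [0.4842, 0.0217, 0.0524]
orientation: [-120.4, 90.0, -170.3]
force: [-0.6, 0.0, 0.3]
width: 0.0158
```

Run:
```python
from h import *
im=manip.capture('wrist')[:,:,::-1];cv2.imwrite('pics/w4.png',im[80:300,200:480].repeat(2,0).repeat(2,1))
print(manip.read_state()['force'])
```

```text
[ 0.43700022 -0.35337763 -0.14246818]
```

View pics/w4.png

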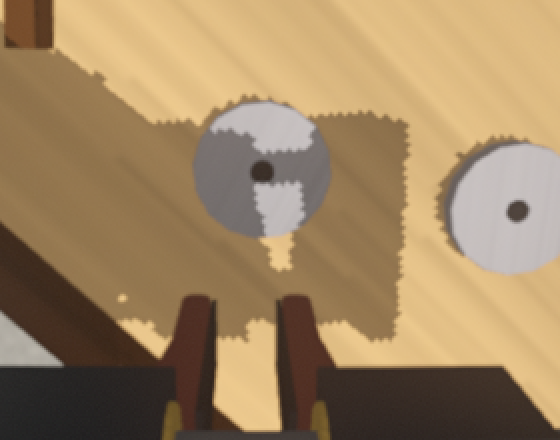

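Call:
drive_tool([
  {"offset": [0.001, 0, 0], "delta_rot": [0, 0, 0], "grip": -0.64},
  {"offset": [0.002, 0, 0], "delta_rot": [0, 0, 0], "grip": -0.64},
  {"offset": [0.002, 0, 0], "delta_rot": [0, 0, 0], "grip": -0.64},
])

```text
time_s: 10.2
tcp_pos: [0.4841, 0.0217, 0.0503]
orientation: [-125.4, 90.0, -175.3]
force: [0.1, -0.7, -0.1]
width: 0.0157
```

Call:
drive_tool([
  {"offset": [0.001, 0, 0], "delta_rot": [0, 0, 0], "grip": -0.64},
  {"offset": [0.002, 0, 0], "delta_rot": [0, 0, 0], "grip": -0.64},
  {"offset": [0.002, 0, 0], "delta_rot": [0, 0, 0], "grip": -0.64},
])

```text
time_s: 10.58
tcp_pos: [0.4842, 0.0217, 0.0484]
orientation: [-126.0, 90.0, -175.9]
force: [0.3, -0.4, 0.7]
width: 0.0158
```

Call:
drive_tool([
  {"offset": [0.001, 0, 0], "delta_rot": [0, 0, 0], "grip": -0.64},
  {"offset": [0.002, 0, 0], "delta_rot": [0, 0, 0], "grip": -0.64},
  {"offset": [0.002, 0, 0], "delta_rot": [0, 0, 0], "grip": -0.64},
])

```text
time_s: 10.95
tcp_pos: [0.4842, 0.0217, 0.0464]
orientation: [-131.4, 90.0, 178.7]
force: [0.1, 0.4, -0.4]
width: 0.0162
```

Call:
drive_tool([
  {"offset": [0.001, 0, 0], "delta_rot": [0, 0, 0], "grip": -0.64},
  {"offset": [0.001, 0, 0], "delta_rot": [0, 0, 0], "grip": -0.64},
])

```text
time_s: 11.2
tcp_pos: [0.4842, 0.0216, 0.0454]
orientation: [-129.0, 90.0, -178.9]
force: [0.3, -0.2, 0.6]
width: 0.0158
```

Call:
drive_tool([
  {"offset": [0.001, 0, 0], "delta_rot": [0, 0, 0], "grip": -0.64},
  {"offset": [0.001, 0, 0], "delta_rot": [0, 0, 0], "grip": -0.64},
])

```text
time_s: 11.45
tcp_pos: [0.4842, 0.0217, 0.0444]
orientation: [-127.1, 90.0, -177.0]
force: [1.3, -0.6, -0.6]
width: 0.0156
```

Call:
drive_tool([
  {"offset": [0.001, 0, 0], "delta_rot": [0, 0, 0], "grip": -0.64},
  {"offset": [0.002, 0, 0], "delta_rot": [0, 0, 0], "grip": -0.64},
])

```text
time_s: 11.7
tcp_pos: [0.4842, 0.0217, 0.0424]
orientation: [159.3, 90.0, 109.4]
force: [0.8, -0.3, -0.4]
width: 0.0162
```

Run:
```python
from h import *
im=manip.capture('wrist')[:,:,::-1];cv2.imwrite('pics/w5.png',im[80:300,200:480].repeat(2,0).repeat(2,1))
s=manip.read_state();print(s['force'],s['tcp_pos'])
for r in manip.outline_of('disc_a','wrist')[:3]:
    m=r['mask'].astype(np.uint8);c=max(cv2.findContours(m,0,2)[0],key=cv2.contourArea);print(cv2.fitEllipse(c))
```

```text
[-0.45651313 -0.20114541 -0.30631224] [0.48414011 0.02166412 0.04227163]
((462.9785461425781, 186.87367248535156), (68.18226623535156, 74.1173095703125), 62.9968147277832)
((330.7020263671875, 167.5814666748047), (72.37710571289062, 73.04199981689453), 26.981197357177734)
```

View pics/w5.png

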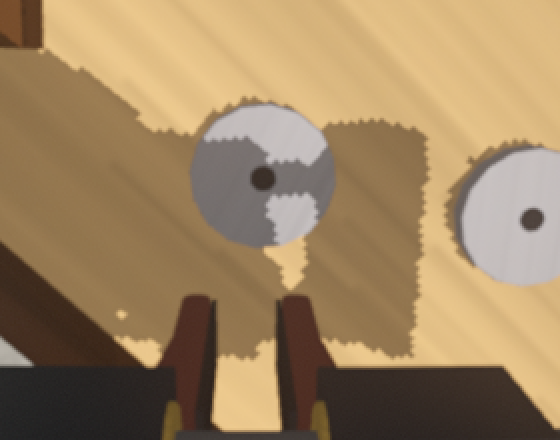

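The disc diameter of 73 px agrees with the reported height, so the fingers themselves end about 20–25 mm short of the TCP. I'll carry on probing.

Call:
drive_tool([
  {"offset": [0.001, 0, 0], "delta_rot": [0, 0, 0], "grip": -0.64},
  {"offset": [0.002, 0, 0], "delta_rot": [0, 0, 0], "grip": -0.64},
])

```text
time_s: 12.05
tcp_pos: [0.4842, 0.0217, 0.0404]
orientation: [172.0, 90.0, 122.1]
force: [-0.3, -0.8, 0.7]
width: 0.0161
```

Call:
drive_tool([
  {"offset": [0.001, 0, 0], "delta_rot": [0, 0, 0], "grip": -0.64},
  {"offset": [0.001, 0, 0], "delta_rot": [0, 0, 0], "grip": -0.64},
])

```text
time_s: 12.3
tcp_pos: [0.4841, 0.0217, 0.0394]
orientation: [-133.3, 90.0, 176.8]
force: [-0.8, 0.5, 0.1]
width: 0.0159
```

Call:
drive_tool([
  {"offset": [0.001, 0, 0], "delta_rot": [0, 0, 0], "grip": -0.64},
  {"offset": [0.001, 0, 0], "delta_rot": [0, 0, 0], "grip": -0.64},
])

```text
time_s: 12.55
tcp_pos: [0.4842, 0.0217, 0.0384]
orientation: [-138.2, 90.0, 171.9]
force: [0.5, 0.5, 0.0]
width: 0.016
```

Call:
drive_tool([
  {"offset": [0.001, 0, 0], "delta_rot": [0, 0, 0], "grip": -0.64},
  {"offset": [0.001, 0, 0], "delta_rot": [0, 0, 0], "grip": -0.64},
])

```text
time_s: 12.8
tcp_pos: [0.4842, 0.0217, 0.0374]
orientation: [-131.9, 90.0, 178.2]
force: [0.4, -0.5, 0.4]
width: 0.0159
```

Call:
drive_tool([
  {"offset": [0, 0.006, 0], "delta_rot": [0, 0, 0], "grip": -0.64},
  {"offset": [0, 0.012, 0], "delta_rot": [0, 0, 0], "grip": -0.64},
  {"offset": [0, 0.018, 0], "delta_rot": [0, 0, 0], "grip": -0.64},
  {"offset": [0, 0.024, 0], "delta_rot": [0, 0, 0], "grip": -0.64},
  {"offset": [0, 0.024, 0], "delta_rot": [0, 0, 0], "grip": -0.64},
])

```text
time_s: 13.42
tcp_pos: [0.503, 0.0376, 0.0374]
orientation: [41.3, 90.0, -8.5]
force: [0.2, -0.4, -0.2]
width: 0.0158
```

Run:
```python
from h import *
im=manip.capture('wrist')[:,:,::-1];cv2.imwrite('pics/w6.png',im)
s=manip.read_state();t=w2t(TR,s['tcp_pos'][:2]);print(s['force'],s['tcp_pos'],t)
for r in manip.outline_of('disc_a','wrist')[:4]:
    v,u=np.nonzero(r['mask']);P=at('wrist',(u.mean(),v.mean()),.067);q=w2t(TR,P[:2]);print(round(r['p'],2),u.mean().round(1),v.mean().round(1),len(u),q.round(4),np.linalg.norm(q-t))
```

```text
[ 0.41664839 -0.23084748  0.52547442] [0.50268532 0.03725938 0.03738187] [-0.08817677 -0.03433847]
0.84 330.1 210.5 3669 [-0.072  -0.0235] 0.01944353662007158
0.63 533.3 19.9 3146 [ 0.0671 -0.0272] 0.15539880805352418
```

View pics/w6.png

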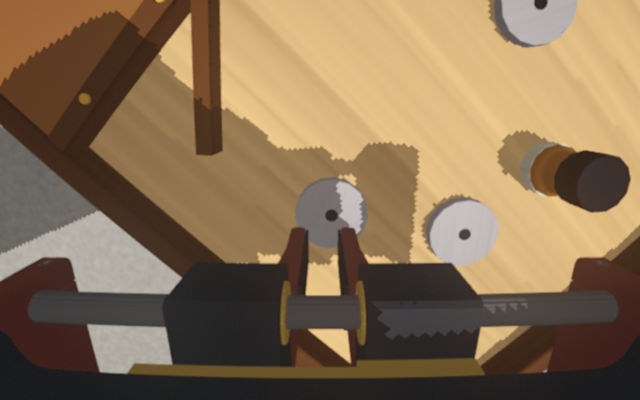

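The fingers are in front of the disc's rear edge: the disc spans rows 178–247 and the tips sit at row 229. That means the tips are still above the disc. Taking the pads' front face at y=+10 mm, row 229 and the 16 mm gap put the tips about 36 mm behind the reported TCP, so I need TCP z of about 0.027. I'll back off and go lower.

Call:
drive_tool([
  {"offset": [-0.002, -0.012, 0.003], "delta_rot": [0, 0, 0], "grip": -0.64},
  {"offset": [-0.002, -0.023, 0.004], "delta_rot": [0, 0, 0], "grip": -0.64},
  {"offset": [0.002, -0.023, 0.004], "delta_rot": [0, 0, 0], "grip": -0.64},
  {"offset": [0.005, -0.023, 0.004], "delta_rot": [0, 0, 0], "grip": -0.64},
  {"offset": [0.006, -0.023, 0.004], "delta_rot": [0, 0, 0], "grip": -0.64},
])

```text
time_s: 14.15
tcp_pos: [0.4876, 0.0195, 0.0311]
orientation: [-122.1, 90.0, -172.0]
force: [-0.1, 0.4, -0.6]
width: 0.0158
```

Call:
drive_tool([
  {"offset": [0.001, 0, 0], "delta_rot": [0, 0, 0], "grip": -0.64},
  {"offset": [0.002, 0, 0], "delta_rot": [0, 0, 0], "grip": -0.64},
])

```text
time_s: 14.4
tcp_pos: [0.4877, 0.0194, 0.0294]
orientation: [26.0, 90.0, -23.9]
force: [-1.0, 0.2, 0.3]
width: 0.0157
```

Call:
drive_tool([
  {"offset": [0.001, 0, 0], "delta_rot": [0, 0, 0], "grip": -0.64},
  {"offset": [0.001, 0, 0], "delta_rot": [0, 0, 0], "grip": -0.64},
])

```text
time_s: 14.65
tcp_pos: [0.4875, 0.0193, 0.0284]
orientation: [-117.2, 90.0, -167.1]
force: [0.6, -0.3, -0.1]
width: 0.0157
```

Call:
drive_tool([
  {"offset": [0.001, 0, 0], "delta_rot": [0, 0, 0], "grip": -0.64},
  {"offset": [0.001, 0, 0], "delta_rot": [0, 0, 0], "grip": -0.64},
])

```text
time_s: 14.9
tcp_pos: [0.4875, 0.0193, 0.0274]
orientation: [-150.2, 90.0, 159.9]
force: [0.4, -0.5, 0.6]
width: 0.0156
```

Call:
drive_tool([
  {"offset": [0.001, 0, 0], "delta_rot": [0, 0, 0], "grip": -0.64},
  {"offset": [0.001, 0, 0], "delta_rot": [0, 0, 0], "grip": -0.64},
])

```text
time_s: 15.15
tcp_pos: [0.4875, 0.0192, 0.0264]
orientation: [-123.6, 90.0, -173.5]
force: [-0.1, -0.6, -0.0]
width: 0.0161
```

Call:
drive_tool([
  {"offset": [0.001, 0, 0], "delta_rot": [0, 0, 0], "grip": -0.64},
  {"offset": [0.001, 0, 0], "delta_rot": [0, 0, 0], "grip": -0.64},
])

```text
time_s: 15.4
tcp_pos: [0.4875, 0.0192, 0.0254]
orientation: [-126.1, 90.0, -176.0]
force: [-0.9, -0.8, 0.5]
width: 0.016
```

Call:
drive_tool([
  {"offset": [0.001, 0, 0], "delta_rot": [0, 0, 0], "grip": -0.64},
  {"offset": [0.001, 0, 0], "delta_rot": [0, 0, 0], "grip": -0.64},
])

```text
time_s: 15.65
tcp_pos: [0.4875, 0.0193, 0.0244]
orientation: [-126.6, 90.0, -176.5]
force: [0.1, 0.6, 0.8]
width: 0.0162
```

Call:
drive_tool([
  {"offset": [0, 0.006, 0.001], "delta_rot": [0, 0, 0], "grip": -0.64},
  {"offset": [0, 0.012, 0.001], "delta_rot": [0, 0, 0], "grip": -0.64},
  {"offset": [0, 0.018, 0.001], "delta_rot": [0, 0, 0], "grip": -0.64},
  {"offset": [0, 0.024, 0.001], "delta_rot": [0, 0, 0], "grip": -0.64},
  {"offset": [0, 0.024, 0.001], "delta_rot": [0, 0, 0], "grip": -0.64},
])

```text
time_s: 16.27
tcp_pos: [0.5071, 0.0344, 0.0244]
orientation: [52.5, 90.0, 2.7]
force: [0.0, 0.5, -0.6]
width: 0.0159
```

```bash
cat > look.py <<'E'
from h import *
import sys
im=manip.capture('wrist')[:,:,::-1];cv2.imwrite('pics/%s.png'%sys.argv[1],im)
s=manip.read_state();t=w2t(TR,s['tcp_pos'][:2]);print(s['force'].round(1),s['tcp_pos'].round(4),t.round(4))
for r in manip.outline_of('disc_a','wrist')[:4]:
    v,u=np.nonzero(r['mask']);P=at('wrist',(u.mean(),v.mean()),.067);q=w2t(TR,P[:2]);print(round(r['p'],2),u.mean().round(1),v.mean().round(1),'box',u.min(),u.max(),v.min(),v.max(),len(u),q.round(4))
E
python3 look.py w7
```

```text
[0.6 0.5 0.6] [0.5068 0.0342 0.0244] [-0.0839 -0.0371]
0.98 463.1 239.4 box 424 500 207 277 4009 [-0.0281 -0.0845]
0.68 322.4 195.6 box 283 361 157 234 4798 [-0.0621 -0.015 ]
0.65 540.0 18.6 box 497 587 0 45 3158 [ 0.0661 -0.0283]
```

Contact: disc b moved from (-0.0755,-0.022) to (-0.062,-0.015) and sits centred in the cradle. I'll keep TCP z at about 0.0235 and continue the push.

Run:
```python
from h import *
c=(-.0621,-.0155)
show([(x,y,h,.0235,.029) for x,y,h in bez(c,(0,.045),(0,.095),12)])
```

```text
[{"offset": [0.001, 0.016, 0.0], "delta_rot": [-0.04, 0, 0], "grip": -0.64}, {"offset": [0.001, 0.03, 0.001], "delta_rot": [-0.081, 0, 0], "grip": -0.64}, {"offset": [0.001, 0.042, 0.001], "delta_rot": [-0.125, 0, 0], "grip": -0.64}, {"offset": [0.001, 0.054, 0.0], "delta_rot": [-0.174, 0, 0], "grip": -0.64}, {"offset": [0.001, 0.066, -0.0], "delta_rot": [-0.23, 0, 0], "grip": -0.64}, {"offset": [0.001, 0.077, -0.001], "delta_rot": [-0.291, 0, 0], "grip": -0.64}, {"offset": [0.001, 0.087, -0.003], "delta_rot": [-0.358, 0, 0], "grip": -0.64}, {"offset": [0.001, 0.097, -0.005], "delta_rot": [-0.433, 0, 0], "grip": -0.64}, {"offset": [0.001, 0.106, -0.007], "delta_rot": [-0.516, 0, 0], "grip": -0.64}, {"offset": [0.001, 0.116, -0.009], "delta_rot": [-0.605, 0, 0], "grip": -0.64}, {"offset": [0.001, 0.124, -0.012], "delta_rot": [-0.701, 0, 0], "grip": -0.64}, {"offset": [0.001, 0.132, -0.016], "delta_rot": [-0.803, 0, 0], "grip": -0.64}]
```

Call:
drive_tool([
  {"offset": [0.001, 0.014, 0], "delta_rot": [-0.04, 0, 0], "grip": -0.64},
  {"offset": [0.001, 0.028, 0.001], "delta_rot": [-0.081, 0, 0], "grip": -0.64},
  {"offset": [0.001, 0.042, 0.001], "delta_rot": [-0.125, 0, 0], "grip": -0.64},
  {"offset": [0.001, 0.054, 0], "delta_rot": [-0.174, 0, 0], "grip": -0.64},
  {"offset": [0.001, 0.066, 0], "delta_rot": [-0.23, 0, 0], "grip": -0.64},
  {"offset": [0.001, 0.077, -0.001], "delta_rot": [-0.291, 0, 0], "grip": -0.64},
  {"offset": [0.001, 0.087, -0.003], "delta_rot": [-0.358, 0, 0], "grip": -0.64},
  {"offset": [0.001, 0.097, -0.005], "delta_rot": [-0.433, 0, 0], "grip": -0.64},
  {"offset": [0.001, 0.106, -0.007], "delta_rot": [-0.516, 0, 0], "grip": -0.64},
  {"offset": [0.001, 0.116, -0.009], "delta_rot": [-0.605, 0, 0], "grip": -0.64},
  {"offset": [0.001, 0.12, -0.011], "delta_rot": [-0.66, 0, 0], "grip": -0.64},
  {"offset": [0.001, 0.12, -0.011], "delta_rot": [-0.66, 0, 0], "grip": -0.64},
])

```text
time_s: 17.88
tcp_pos: [0.5921, 0.118, 0.0243]
orientation: [-35.4, 89.9, -47.5]
force: [-0.9, -3.2, 6.4]
width: 0.0158
```

```bash
python3 look.py w8
python3 - <<'E'
from h import *
show([(0,y,0,.0235,.029) for y in(.08,.09,.1,.107,.114,.121,.128,.134,.134,.12,.1)])
E
```

```text
[-0.2 -4.1  6.5] [0.5921 0.118  0.0242] [-0.0044  0.0523]
0.97 322.0 197.0 box 282 361 158 236 4915 [-0.0004  0.0829]
0.8 490.6 346.8 box 476 506 327 371 1029 [ 0.0849 -0.0224]
0.51 318.7 141.6 box 0 639 0 374 172099 [0.002  0.1102]
[{"offset": [0.001, -0.001, 0.005], "delta_rot": [-0.144, 0, 0], "grip": -0.64}, {"offset": [0.001, 0.009, 0.003], "delta_rot": [-0.144, 0, 0], "grip": -0.64}, {"offset": [0.001, 0.019, 0.002], "delta_rot": [-0.144, 0, 0], "grip": -0.64}, {"offset": [0.001, 0.026, 0.001], "delta_rot": [-0.144, 0, 0], "grip": -0.64}, {"offset": [0.001, 0.033, -0.0], "delta_rot": [-0.144, 0, 0], "grip": -0.64}, {"offset": [0.001, 0.04, -0.001], "delta_rot": [-0.144, 0, 0], "grip": -0.64}, {"offset": [0.001, 0.047, -0.002], "delta_rot": [-0.144, 0, 0], "grip": -0.64}, {"offset": [0.001, 0.053, -0.003], "delta_rot": [-0.144, 0, 0], "grip": -0.64}, {"offset": [0.001, 0.053, -0.003], "delta_rot": [-0.144, 0, 0], "grip": -0.64}, {"offset": [0.001, 0.039, -0.001], "delta_rot": [-0.144, 0, 0], "grip": -0.64}, {"offset": [0.001, 0.019, 0.002], "delta_rot": [-0.144, 0, 0], "grip": -0.64}]
```

View pics/w8.png

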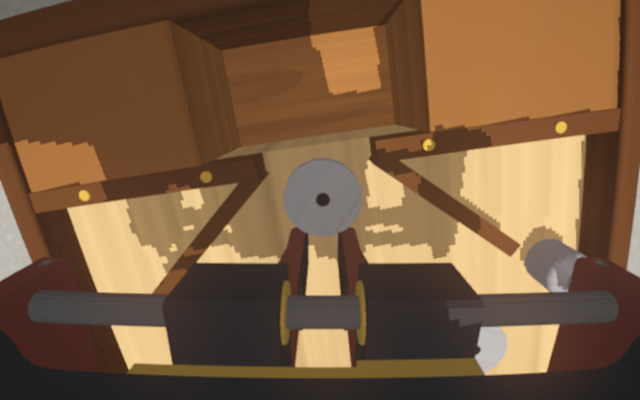

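Disc b is at (322,197), seated in the cradle just before the gate posts at (265,165) and (372,150). A 6 N upward force shows the tips touch the floor at TCP z ≈ 0.0243, so I'll work 1.2 mm above that and push through.

Call:
drive_tool([
  {"offset": [-0.002, 0, 0.003], "delta_rot": [-0.07, 0, 0], "grip": -0.64},
  {"offset": [-0.002, 0.004, 0.004], "delta_rot": [-0.144, 0, 0], "grip": -0.64},
  {"offset": [-0.002, 0.012, 0.003], "delta_rot": [-0.144, 0, 0], "grip": -0.64},
  {"offset": [-0.002, 0.019, 0.002], "delta_rot": [-0.144, 0, 0], "grip": -0.64},
  {"offset": [-0.002, 0.026, 0.001], "delta_rot": [-0.144, 0, 0], "grip": -0.64},
  {"offset": [-0.002, 0.033, 0], "delta_rot": [-0.144, 0, 0], "grip": -0.64},
  {"offset": [-0.002, 0.04, -0.001], "delta_rot": [-0.144, 0, 0], "grip": -0.64},
  {"offset": [-0.002, 0.047, -0.002], "delta_rot": [-0.144, 0, 0], "grip": -0.64},
  {"offset": [-0.002, 0.053, -0.003], "delta_rot": [-0.144, 0, 0], "grip": -0.64},
  {"offset": [-0.002, 0.053, -0.003], "delta_rot": [-0.144, 0, 0], "grip": -0.64},
])

```text
time_s: 19.23
tcp_pos: [0.5994, 0.1729, 0.0254]
orientation: [103.8, 90.0, 100.1]
force: [-0.1, -0.1, -0.4]
width: 0.0157
```

Call:
drive_tool([
  {"offset": [0, -0.02, 0], "delta_rot": [0, 0, 0], "grip": -0.64},
  {"offset": [-0.03, -0.04, 0], "delta_rot": [0, 0, 0], "grip": -0.64},
  {"offset": [-0.07, -0.05, 0], "delta_rot": [0, 0, 0], "grip": -0.64},
  {"offset": [-0.07, -0.05, 0], "delta_rot": [0, 0, 0], "grip": -0.64},
])

```text
time_s: 19.73
tcp_pos: [0.5984, 0.1189, 0.0986]
orientation: [11.2, 89.7, 7.2]
force: [0.6, 0.3, 0.0]
width: 0.0154
```

```bash
python3 look.py w9
python3 - <<'E'
from h import *
c=(-.031,-.084);h=-9
show([(*c,h*.5,.11,.02),(*c,h,.11,.045),(*c,h,.11,.045),(*c,h,.07,.045),(*c,h,.04,.045),(*c,h,.03,.045),(*c,h,.0255,.045),(*c,h,.0255,.045)])
E
```

```text
[-0.9 -0.4  0.1] [0.597  0.12   0.0968] [0.0003 0.0546]
0.83 318.5 85.9 box 296 341 62 110 1773 [-0.0034  0.1437]
0.62 302.9 356.6 box 297 310 343 367 281 [-0.0179 -0.0747]
[{"offset": [-0.015, -0.159, -0.032], "delta_rot": [0.078, 0, 0], "grip": -0.64}, {"offset": [-0.015, -0.184, -0.037], "delta_rot": [0.157, 0, 0], "grip": -0.64}, {"offset": [-0.015, -0.184, -0.037], "delta_rot": [0.157, 0, 0], "grip": -0.64}, {"offset": [0.025, -0.184, -0.037], "delta_rot": [0.157, 0, 0], "grip": -0.64}, {"offset": [0.055, -0.184, -0.037], "delta_rot": [0.157, 0, 0], "grip": -0.64}, {"offset": [0.065, -0.184, -0.037], "delta_rot": [0.157, 0, 0], "grip": -0.64}, {"offset": [0.07, -0.184, -0.037], "delta_rot": [0.157, 0, 0], "grip": -0.64}, {"offset": [0.07, -0.184, -0.037], "delta_rot": [0.157, 0, 0], "grip": -0.64}]
```

View pics/w9.png

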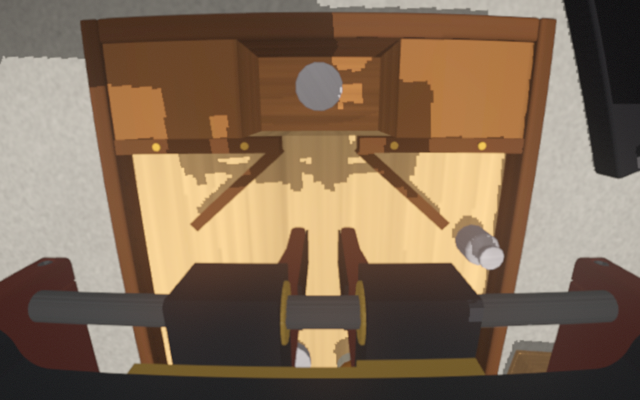

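The first disc is in the slot at (318,86). That was my 12th and last picture, so from here I'll rely on the detectors. Disc c is next.

Call:
drive_tool([
  {"offset": [-0.015, -0.05, -0.01], "delta_rot": [0.04, 0, 0], "grip": -0.64},
  {"offset": [-0.015, -0.1, -0.02], "delta_rot": [0.08, 0, 0], "grip": -0.64},
  {"offset": [-0.015, -0.15, -0.03], "delta_rot": [0.12, 0, 0], "grip": -0.64},
  {"offset": [-0.015, -0.184, -0.037], "delta_rot": [0.157, 0, 0], "grip": -0.64},
  {"offset": [-0.015, -0.184, -0.037], "delta_rot": [0.157, 0, 0], "grip": -0.64},
  {"offset": [0.025, -0.184, -0.037], "delta_rot": [0.157, 0, 0], "grip": -0.64},
  {"offset": [0.045, -0.184, -0.037], "delta_rot": [0.157, 0, 0], "grip": -0.64},
  {"offset": [0.045, -0.184, -0.037], "delta_rot": [0.157, 0, 0], "grip": -0.64},
])

```text
time_s: 20.82
tcp_pos: [0.5451, -0.0575, 0.0482]
orientation: [-169.9, 89.7, 177.4]
force: [-0.5, -0.3, 0.1]
width: 0.0157
```

```bash
sed -i 's/^for r in manip.outline.*/for n,zz in [("disc_a",.067),("jar",.09),("weight",.085)]:\n  for r in manip.outline_of(n,"wrist")[:3]:/; s/^    v,u=np.nonzero(r\[.mask.\]);P=at(.wrist.,(u.mean(),v.mean()),.067)/    v,u=np.nonzero(r["mask"]);P=at("wrist",(u.mean(),v.mean()),zz)/; s/print(round(r/print(n,round(r/' look.py; python3 look.py w10
```

```text
[ 0.9 -0.4  0.1] [ 0.5462 -0.0578  0.0495] [-0.0383 -0.1262]
disc_a 0.83 506.7 26.9 box 467 547 0 61 4098 [ 0.0762 -0.0263]
jar 0.67 446.7 171.1 box 406 486 139 205 3970 [ 0.0313 -0.0936]
```

Run:
```python
from h import *
im=manip.capture('wrist')
print('expected px',proj('wrist',np.r_[t2w(TR,[-.03,-.085]),.068]).round(0))
for r in manip.search_frame('disc_c','wrist'): print(round(r['p'],2),np.round(r['uv'],0))
hsv=cv2.cvtColor(im,cv2.COLOR_RGB2HSV);m=((hsv[...,1]<45)&(hsv[...,2]>90)).astype(np.uint8);m=cv2.morphologyEx(m,cv2.MORPH_OPEN,np.ones((5,5)))
n,_,st,ce=cv2.connectedComponentsWithStats(m)
for i in range(1,n):
    if st[i,4]>500: print(st[i],ce[i].round(1),w2t(TR,at('wrist',ce[i],.067)[:2]).round(4))
show([(-.03,-.085,-9,z,b) for z,b in[(.035,.045),(.0255,.045),(.0255,.045)]])
```

```text
expected px [323. 165.]
0.96 [499.  24.]
0.71 [325. 166.]
[    0     0   138   294 24636] [ 49.6 161.4] [-0.1904 -0.0567]
[ 462    0   76   60 3718] [498.8  26.6] [ 0.0733 -0.0261]
[ 292  133   68   68 3504] [325.4 166.6] [-0.0289 -0.0863]
[  88  324   84   50 2965] [124.5 346.9] [-0.1873 -0.1895]
[ 475  324   84   52 3694] [515.3 348.4] [ 0.083  -0.2336]
[ 295  334   56   33 1630] [323.5 351.5] [-0.0498 -0.2119]
[{"offset": [0.016, -0.002, 0.0], "delta_rot": [0.002, 0, 0], "grip": -0.64}, {"offset": [0.026, -0.002, 0.0], "delta_rot": [0.002, 0, 0], "grip": -0.64}, {"offset": [0.026, -0.002, 0.0], "delta_rot": [0.002, 0, 0], "grip": -0.64}]
```

Call:
drive_tool([
  {"offset": [0.016, -0.002, 0], "delta_rot": [0.002, 0, 0], "grip": -0.64},
  {"offset": [0.025, -0.002, 0], "delta_rot": [0.002, 0, 0], "grip": -0.64},
  {"offset": [0.025, -0.002, 0], "delta_rot": [0.002, 0, 0], "grip": -0.64},
])

```text
time_s: 21.5
tcp_pos: [0.5459, -0.0611, 0.0246]
orientation: [-163.7, 89.9, -176.7]
force: [-0.2, -0.8, 0.0]
width: 0.0159
```

Run:
```python
from h import *
s=manip.read_state();print(s['tcp_pos'],s['force'])
c=(-.029,-.086)
show([(*c,-10,.0255,.033)]+[(x,y,h,.0255,.028) for x,y,h in bez(c,(0,.02),(0,.085),11)])
```

```text
[ 0.54589514 -0.06106084  0.02458011] [-0.22185167 -0.83491607  0.01186214]
[{"offset": [-0.001, 0.011, 0.002], "delta_rot": [0.017, 0, 0], "grip": -0.64}, {"offset": [-0.001, 0.036, 0.002], "delta_rot": [0.094, 0, 0], "grip": -0.64}, {"offset": [-0.001, 0.055, 0.004], "delta_rot": [0.078, 0, 0], "grip": -0.64}, {"offset": [-0.001, 0.073, 0.006], "delta_rot": [0.061, 0, 0], "grip": -0.64}, {"offset": [-0.001, 0.09, 0.007], "delta_rot": [0.042, 0, 0], "grip": -0.64}, {"offset": [-0.001, 0.106, 0.008], "delta_rot": [0.021, 0, 0], "grip": -0.64}, {"offset": [-0.001, 0.122, 0.009], "delta_rot": [-0.002, 0, 0], "grip": -0.64}, {"offset": [-0.001, 0.137, 0.009], "delta_rot": [-0.027, 0, 0], "grip": -0.64}, {"offset": [-0.001, 0.152, 0.01], "delta_rot": [-0.055, 0, 0], "grip": -0.64}, {"offset": [-0.001, 0.165, 0.01], "delta_rot": [-0.085, 0, 0], "grip": -0.64}, {"offset": [-0.001, 0.178, 0.009], "delta_rot": [-0.12, 0, 0], "grip": -0.64}, {"offset": [-0.001, 0.19, 0.008], "delta_rot": [-0.158, 0, 0], "grip": -0.64}]
```

Call:
drive_tool([
  {"offset": [-0.001, 0.01, 0.001], "delta_rot": [0.03, 0, 0], "grip": -0.64},
  {"offset": [-0.001, 0.022, 0.002], "delta_rot": [0.07, 0, 0], "grip": -0.64},
  {"offset": [-0.001, 0.036, 0.002], "delta_rot": [0.09, 0, 0], "grip": -0.64},
  {"offset": [-0.001, 0.055, 0.004], "delta_rot": [0.078, 0, 0], "grip": -0.64},
  {"offset": [-0.001, 0.073, 0.006], "delta_rot": [0.061, 0, 0], "grip": -0.64},
  {"offset": [-0.001, 0.09, 0.007], "delta_rot": [0.042, 0, 0], "grip": -0.64},
  {"offset": [-0.001, 0.106, 0.008], "delta_rot": [0.021, 0, 0], "grip": -0.64},
  {"offset": [-0.001, 0.122, 0.009], "delta_rot": [-0.002, 0, 0], "grip": -0.64},
  {"offset": [-0.001, 0.137, 0.009], "delta_rot": [-0.027, 0, 0], "grip": -0.64},
  {"offset": [-0.001, 0.152, 0.01], "delta_rot": [-0.055, 0, 0], "grip": -0.64},
  {"offset": [-0.001, 0.165, 0.01], "delta_rot": [-0.085, 0, 0], "grip": -0.64},
  {"offset": [-0.001, 0.178, 0.009], "delta_rot": [-0.12, 0, 0], "grip": -0.64},
])

```text
time_s: 23.0
tcp_pos: [0.5953, 0.1113, 0.0265]
orientation: [-44.3, 90.0, -50.2]
force: [-1.0, -1.1, 0.3]
width: 0.0153
```

```bash
cat > blob.py <<'E'
from h import *
im=manip.capture('wrist')
hsv=cv2.cvtColor(im,cv2.COLOR_RGB2HSV);m=((hsv[...,1]<45)&(hsv[...,2]>60)).astype(np.uint8);m=cv2.morphologyEx(m,cv2.MORPH_OPEN,np.ones((5,5)))
n,_,st,ce=cv2.connectedComponentsWithStats(m)
for i in range(1,n):
    if 1000<st[i,4]<6000: print('blob',st[i],ce[i].round(1),w2t(TR,at('wrist',ce[i],.067)[:2]).round(4))
E
python3 look.py w11; python3 blob.py
python3 - <<'E'
from h import *
show([(0,y,0,.0255,.029) for y in(.08,.09,.1,.107,.114,.121,.128,.134,.134)])
E
```

```text
[0.2 1.1 0.1] [0.5954 0.1138 0.0264] [-0.0009  0.0483]
disc_a 0.75 322.4 196.1 box 284 361 158 234 4720 [0.0001 0.078 ]
disc_a 0.6 317.0 64.7 box 286 348 32 97 3308 [-0.0002  0.1405]
disc_a 0.48 480.6 348.7 box 474 486 332 362 239 [ 0.0914 -0.0199]
weight 0.76 540.4 272.3 box 511 571 250 292 2015 [0.1065 0.0375]
weight 0.73 317.2 64.4 box 287 348 33 96 3196 [0.0003 0.136 ]
blob [ 286   31   63   66 3295] [316.9  63.5] [1.000e-04 1.382e-01]
blob [ 284  152   78   76 4544] [322.5 189.7] [0.0003 0.0787]
blob [   0  154   32  126 2179] [ 10.4 230.2] [-0.1746  0.0626]
blob [ 616  160   24  117 1543] [631.3 230.8] [0.1711 0.0486]
blob [ 514  249   59   45 2044] [542.2 272.2] [0.1211 0.0264]
blob [  28  291  125   34 2998] [ 81.1 309.4] [-0.1444  0.012 ]
blob [ 546  291   72   32 1877] [584.1 307.5] [0.1519 0.0011]
blob [ 287  296   73   33 2150] [322.  312.7] [-0.0028  0.0072]
[{"offset": [0.001, 0.006, 0.001], "delta_rot": [-0.038, 0, 0], "grip": -0.64}, {"offset": [0.001, 0.016, 0.0], "delta_rot": [-0.038, 0, 0], "grip": -0.64}, {"offset": [0.001, 0.026, 0.0], "delta_rot": [-0.038, 0, 0], "grip": -0.64}, {"offset": [0.001, 0.033, -0.0], "delta_rot": [-0.038, 0, 0], "grip": -0.64}, {"offset": [0.001, 0.04, -0.0], "delta_rot": [-0.038, 0, 0], "grip": -0.64}, {"offset": [0.001, 0.047, -0.001], "delta_rot": [-0.038, 0, 0], "grip": -0.64}, {"offset": [0.001, 0.054, -0.001], "delta_rot": [-0.038, 0, 0], "grip": -0.64}, {"offset": [0.001, 0.06, -0.001], "delta_rot": [-0.038, 0, 0], "grip": -0.64}, {"offset": [0.001, 0.06, -0.001], "delta_rot": [-0.038, 0, 0], "grip": -0.64}]
```

Disc c is centred in the cradle at (0, 0.078) before the gate. I'll push it through, then retreat.

Call:
drive_tool([
  {"offset": [0.001, 0.008, 0], "delta_rot": [-0.038, 0, 0], "grip": -0.64},
  {"offset": [0.001, 0.017, 0], "delta_rot": [-0.038, 0, 0], "grip": -0.64},
  {"offset": [0.001, 0.026, 0], "delta_rot": [-0.038, 0, 0], "grip": -0.64},
  {"offset": [0.001, 0.033, 0], "delta_rot": [-0.038, 0, 0], "grip": -0.64},
  {"offset": [0.001, 0.04, 0], "delta_rot": [-0.038, 0, 0], "grip": -0.64},
  {"offset": [0.001, 0.047, -0.001], "delta_rot": [-0.038, 0, 0], "grip": -0.64},
  {"offset": [0.001, 0.054, -0.001], "delta_rot": [-0.038, 0, 0], "grip": -0.64},
  {"offset": [0.001, 0.06, -0.001], "delta_rot": [-0.038, 0, 0], "grip": -0.64},
  {"offset": [0.001, 0.06, -0.001], "delta_rot": [-0.038, 0, 0], "grip": -0.64},
])

```text
time_s: 24.38
tcp_pos: [0.6004, 0.1712, 0.0254]
orientation: [85.6, 90.0, 81.7]
force: [0.4, -0.7, 0.4]
width: 0.0157
```

Call:
drive_tool([
  {"offset": [0, -0.02, 0], "delta_rot": [0, 0, 0], "grip": -0.64},
  {"offset": [-0.03, -0.04, 0], "delta_rot": [0, 0, 0], "grip": -0.64},
  {"offset": [-0.08, -0.06, 0], "delta_rot": [0, 0, 0], "grip": -0.64},
  {"offset": [-0.13, -0.1, 0], "delta_rot": [0, 0, 0], "grip": -0.64},
  {"offset": [-0.13, -0.12, 0], "delta_rot": [0, 0, 0], "grip": -0.64},
  {"offset": [-0.13, -0.12, 0], "delta_rot": [0, 0, 0], "grip": -0.64},
])

```text
time_s: 25.12
tcp_pos: [0.5915, 0.0473, 0.1552]
orientation: [-127.0, 90.0, -131.2]
force: [-0.1, 0.6, -0.2]
width: 0.0158
```

```bash
python3 look.py w12; python3 blob.py
python3 - <<'E'
from h import *
c=(.074,-.023);h=47
show([(*c,h*k/5,.155-.01*k,.045) for k in range(1,6)]+[(*c,h,z,.045) for z in(.105,.07,.045,.045)])
E
```

```text
[-0.8  0.7 -0.2] [0.5912 0.0497 0.1544] [-0.0007 -0.0159]
disc_a 0.87 320.1 6.7 box 302 341 0 22 469 [-0.003   0.1391]
disc_a 0.69 403.8 195.2 box 382 425 174 217 1493 [ 0.0731 -0.0174]
disc_a 0.68 324.2 27.6 box 304 344 8 45 1310 [0.0003 0.1233]
weight 0.89 460.6 142.5 box 442 480 128 157 916 [0.1132 0.0338]
blob [ 304    0   43   50 1879] [324.6  25.1] [0.0006 0.1263]
blob [ 384  181   43   41 1366] [404.8 200.8] [ 0.0748 -0.0216]
blob [ 287  297   73   31 2139] [322.9 311.9] [-0.0004 -0.1398]
blob [  82  298   90   76 4879] [128.2 335.3] [-0.211  -0.1736]
blob [ 476  298  117   28 2130] [529.4 311.6] [ 0.2167 -0.1426]
[{"offset": [0.009, -0.054, 0.082], "delta_rot": [-0.162, 0, 0], "grip": -0.64}, {"offset": [0.019, -0.052, 0.089], "delta_rot": [-0.326, 0, 0], "grip": -0.64}, {"offset": [0.029, -0.049, 0.096], "delta_rot": [-0.49, 0, 0], "grip": -0.64}, {"offset": [0.039, -0.045, 0.102], "delta_rot": [-0.654, 0, 0], "grip": -0.64}, {"offset": [0.049, -0.04, 0.108], "delta_rot": [-0.818, 0, 0], "grip": -0.64}, {"offset": [0.049, -0.04, 0.108], "delta_rot": [-0.818, 0, 0], "grip": -0.64}, {"offset": [0.084, -0.04, 0.108], "delta_rot": [-0.818, 0, 0], "grip": -0.64}, {"offset": [0.109, -0.04, 0.108], "delta_rot": [-0.818, 0, 0], "grip": -0.64}, {"offset": [0.109, -0.04, 0.108], "delta_rot": [-0.818, 0, 0], "grip": -0.64}]
```

Run:
```python
from h import *
im=manip.capture('top');cv2.imwrite('pics/t2.png',im[:,:,::-1])
for r in manip.outline_of('disc_a','top'):
    v,u=np.nonzero(r['mask']);print(round(r['p'],2),u.mean().round(1),v.mean().round(1),len(u),[w2t(np.load('tray.npy'),at('top',(u.mean(),v.mean()),z)[:2]).round(3).tolist() for z in(.02,.067)])
w=cv2.imread('pics/w12.png')[0:60,280:370]
hsv=cv2.cvtColor(w,cv2.COLOR_BGR2HSV)
for r in range(0,54,3): print(r,''.join('%4d'%x for x in w[r,10:80:4].mean(1)))
for z in(.012,.02,.03,.052): print(z,w2t(TR,at('wrist',(324.2,27.6),z)[:2]).round(3))
```

```text
0.71 253.4 195.2 120 [[0.003, 0.133], [-0.006, 0.125]]
0.61 245.7 196.9 59 [[-0.004, 0.154], [-0.013, 0.145]]
0.48 307.6 198.9 8433 [[0.006, -0.024], [-0.004, -0.026]]
0   67  67  66  67 108 113 114 165 180 180 178 178 143 114 113 112 112 112
3   69  69  69  73 114 114 113 133 181 181 180 179 175 115 115 114 114 114
6   68  68  67  88 113 113 113 129 182 181 180 178 179 115 114 114 113 113
9   66  65  65 109 112 114 113 113 181 176 177 178 180 132 117 117 116 117
12   64  64  63 111 113 113 115 114 182 181 179 178 176 132 116 117 117 117
15   66  67  67 110 113 112 115 115 182 181 180 181 175 131 120 119 119 119
18   65  66  66 104 111 114 114 115 182 182 182 179 180 134 116 116 116 116
21   65  66  64  84 112 115 113 114 183 181 182 181 180 171 113 112 112 111
24   66  67  67  73 114 116 115 113 182 183 182 182 179 180 116 117 115 115
27   68  70  71  73 115 115 114 115 177 183 182 182 182 182 116 116 117 117
30   69  69  70  71 114 113 114 115 147 183 184 182 182 181  68  71 103  77
33   72  72  73  74 116 114 114 115 114 181 183 181 183 183  75  74  74  74
36   72  71  73  72 114 115 114 114 114 166 183 184 183 183  73  75  75  75
39   72  73  73  73 106 115 114 114 115 118 139 117 117 110  72  72  71  73
42   64  65  65  66  78 116 114 113 114 113 114 114 116  77  68  65  62  77
45   74  96  99 102  98 107 105 104 103 106 118 171 165 160 163 165  73  77
48   73 102 103 106 104 103 104 102 101 106 103 174 169 167 169 168  72  77
51   72 101 105 106 104 104 104 102 101 106 103 175 169 166 169 159  67  77
0.012 [0.001 0.137]
0.02 [0.001 0.135]
0.03 [0.001 0.133]
0.052 [0.001 0.128]
```

Both cameras put the second disc at about (0, 0.134) low in the slot. Disc a is next.

Call:
drive_tool([
  {"offset": [0.009, -0.03, 0.045], "delta_rot": [-0.162, 0, 0], "grip": -0.64},
  {"offset": [0.019, -0.05, 0.085], "delta_rot": [-0.326, 0, 0], "grip": -0.64},
  {"offset": [0.029, -0.049, 0.096], "delta_rot": [-0.49, 0, 0], "grip": -0.64},
  {"offset": [0.039, -0.045, 0.102], "delta_rot": [-0.654, 0, 0], "grip": -0.64},
  {"offset": [0.049, -0.04, 0.108], "delta_rot": [-0.818, 0, 0], "grip": -0.64},
  {"offset": [0.049, -0.04, 0.108], "delta_rot": [-0.818, 0, 0], "grip": -0.64},
  {"offset": [0.084, -0.04, 0.108], "delta_rot": [-0.818, 0, 0], "grip": -0.64},
  {"offset": [0.109, -0.04, 0.108], "delta_rot": [-0.818, 0, 0], "grip": -0.64},
  {"offset": [0.109, -0.04, 0.108], "delta_rot": [-0.818, 0, 0], "grip": -0.64},
  {"offset": [0.109, -0.04, 0.108], "delta_rot": [-0.818, 0, 0], "grip": -0.64},
])

```text
time_s: 26.72
tcp_pos: [0.6981, 0.0034, 0.0477]
orientation: [-45.8, 89.9, -2.9]
force: [0.7, 0.5, -0.6]
width: 0.016
```

```bash
python3 look.py w13; python3 blob.py
python3 - <<'E'
from h import *
c=(.0745,-.021)
show([(*c,47,z,.045) for z in(.035,.0255,.0255)])
E
```

```text
[ 0.6  0.2 -0.1] [0.6984 0.0034 0.0481] [ 0.1094 -0.0548]
disc_a 0.8 321.7 156.1 box 286 357 121 192 3974 [ 0.0751 -0.0221]
jar 0.77 159.4 189.6 box 116 203 156 224 4194 [ 0.0286 -0.0908]
weight 0.75 447.0 156.6 box 416 479 130 182 2578 [0.1161 0.0256]
blob [ 287  121   71   70 3743] [322.  155.9] [ 0.0746 -0.0218]
blob [ 417  132   62   50 2397] [447.4 157.1] [0.1229 0.0289]
blob [  28  292  139   82 5933] [102.3 322.3] [ 0.0543 -0.2051]
blob [ 287  298   73   69 3251] [322.9 326.2] [ 0.1556 -0.0972]
[{"offset": [0.013, 0.003, 0.001], "delta_rot": [-0.002, 0, 0], "grip": -0.64}, {"offset": [0.022, 0.003, 0.001], "delta_rot": [-0.002, 0, 0], "grip": -0.64}, {"offset": [0.022, 0.003, 0.001], "delta_rot": [-0.002, 0, 0], "grip": -0.64}]
```

Disc a is centred at column 322, and the jar and weight are where they were. I'll descend and plan the push.

Call:
drive_tool([
  {"offset": [0.013, 0, 0], "delta_rot": [0, 0, 0], "grip": -0.64},
  {"offset": [0.022, 0, 0], "delta_rot": [0, 0, 0], "grip": -0.64},
  {"offset": [0.022, 0, 0], "delta_rot": [0, 0, 0], "grip": -0.64},
  {"offset": [0.022, 0.012, 0], "delta_rot": [0, 0, 0], "grip": -0.64},
])

```text
time_s: 27.48
tcp_pos: [0.6898, 0.0109, 0.0243]
orientation: [-79.7, 89.9, -36.8]
force: [0.8, -1.0, 3.5]
width: 0.016
```

Run:
```python
from h import *
s=manip.read_state();print(s['tcp_pos'],s['force'])
c=(.0748,-.022)
show([(x,y,h,.0255,.028) for x,y,h in bez(c,(0,.045),(0,.09),12)])
```

```text
[0.68983845 0.01088877 0.02432664] [ 0.77922638 -0.96978239  3.51171188]
[{"offset": [-0.001, 0.025, 0.001], "delta_rot": [0.006, 0, 0], "grip": -0.64}, {"offset": [-0.001, 0.04, 0.0], "delta_rot": [0.039, 0, 0], "grip": -0.64}, {"offset": [-0.001, 0.054, 0.0], "delta_rot": [0.077, 0, 0], "grip": -0.64}, {"offset": [-0.001, 0.068, 0.0], "delta_rot": [0.12, 0, 0], "grip": -0.64}, {"offset": [-0.001, 0.08, 0.001], "delta_rot": [0.17, 0, 0], "grip": -0.64}, {"offset": [-0.001, 0.092, 0.002], "delta_rot": [0.228, 0, 0], "grip": -0.64}, {"offset": [-0.001, 0.103, 0.002], "delta_rot": [0.295, 0, 0], "grip": -0.64}, {"offset": [-0.001, 0.113, 0.004], "delta_rot": [0.372, 0, 0], "grip": -0.64}, {"offset": [-0.001, 0.123, 0.005], "delta_rot": [0.462, 0, 0], "grip": -0.64}, {"offset": [-0.001, 0.132, 0.007], "delta_rot": [0.566, 0, 0], "grip": -0.64}, {"offset": [-0.001, 0.14, 0.009], "delta_rot": [0.684, 0, 0], "grip": -0.64}, {"offset": [-0.001, 0.148, 0.011], "delta_rot": [0.817, 0, 0], "grip": -0.64}]
```

Call:
drive_tool([
  {"offset": [-0.002, 0.012, 0], "delta_rot": [0, 0, 0], "grip": -0.64},
  {"offset": [-0.002, 0.025, 0.001], "delta_rot": [0.01, 0, 0], "grip": -0.64},
  {"offset": [-0.002, 0.04, 0], "delta_rot": [0.039, 0, 0], "grip": -0.64},
  {"offset": [-0.002, 0.054, 0], "delta_rot": [0.077, 0, 0], "grip": -0.64},
  {"offset": [-0.002, 0.068, 0], "delta_rot": [0.12, 0, 0], "grip": -0.64},
  {"offset": [-0.002, 0.08, 0.001], "delta_rot": [0.17, 0, 0], "grip": -0.64},
  {"offset": [-0.002, 0.092, 0.002], "delta_rot": [0.228, 0, 0], "grip": -0.64},
  {"offset": [-0.002, 0.103, 0.002], "delta_rot": [0.295, 0, 0], "grip": -0.64},
  {"offset": [-0.002, 0.113, 0.004], "delta_rot": [0.372, 0, 0], "grip": -0.64},
  {"offset": [-0.002, 0.123, 0.005], "delta_rot": [0.462, 0, 0], "grip": -0.64},
  {"offset": [-0.002, 0.132, 0.007], "delta_rot": [0.566, 0, 0], "grip": -0.64},
  {"offset": [-0.002, 0.138, 0.008], "delta_rot": [0.66, 0, 0], "grip": -0.64},
])

```text
time_s: 28.98
tcp_pos: [0.5996, 0.12, 0.0261]
orientation: [157.7, 89.9, 162.8]
force: [0.6, 0.1, -0.1]
width: 0.0159
```

```bash
python3 look.py w14; python3 blob.py
python3 - <<'E'
from h import *
show([(0,y,0,.0255,.029) for y in(.085,.092,.1,.107,.114,.121,.128,.134,.134)])
E
```

```text
[0.5 0.9 0.4] [0.5991 0.1209 0.026 ] [0.0023 0.0557]
disc_a 0.89 338.9 67.5 box 307 371 48 92 1755 [-0.004  0.147]
disc_a 0.73 322.2 196.3 box 283 361 158 235 4613 [-0.0019  0.0855]
disc_a 0.55 338.8 108.6 box 307 371 76 141 3393 [-0.001   0.1289]
weight 0.92 525.5 343.4 box 489 552 325 370 1912 [0.1181 0.0261]
blob [   0    0   21  280 2818] [  5.9 177.6] [-0.1687  0.0675]
blob [ 540    0  100   30 1584] [604.2   9.5] [0.1149 0.1941]
blob [ 307   47   64   93 4945] [338.4  93.4] [-0.0012  0.1342]
blob [ 283  154   78   78 4553] [321.2 192.4] [-0.0016  0.0858]
blob [ 612  195   28   82 1268] [629.8 242.9] [0.1742 0.0845]
blob [  28  291  102   33 2540] [ 72.8 308.8] [-0.1351 -0.0071]
blob [ 491  291  127   79 3846] [553.9 326.2] [0.1482 0.0266]
blob [ 287  296   73   33 2093] [322.  313.1] [0.0098 0.0165]
[{"offset": [0.001, 0.003, -0.004], "delta_rot": [0.16, 0, 0], "grip": -0.64}, {"offset": [0.001, 0.01, -0.002], "delta_rot": [0.16, 0, 0], "grip": -0.64}, {"offset": [0.001, 0.018, -0.001], "delta_rot": [0.16, 0, 0], "grip": -0.64}, {"offset": [0.001, 0.025, -0.0], "delta_rot": [0.16, 0, 0], "grip": -0.64}, {"offset": [0.001, 0.032, 0.001], "delta_rot": [0.16, 0, 0], "grip": -0.64}, {"offset": [0.001, 0.038, 0.002], "delta_rot": [0.16, 0, 0], "grip": -0.64}, {"offset": [0.001, 0.045, 0.003], "delta_rot": [0.16, 0, 0], "grip": -0.64}, {"offset": [0.001, 0.051, 0.004], "delta_rot": [0.16, 0, 0], "grip": -0.64}, {"offset": [0.001, 0.051, 0.004], "delta_rot": [0.16, 0, 0], "grip": -0.64}]
```

Disc a is in the cradle at (-0.002, 0.0855), centred on the gate. Final push.

Call:
drive_tool([
  {"offset": [0.001, 0, -0.002], "delta_rot": [0.08, 0, 0], "grip": -0.64},
  {"offset": [0.001, 0.004, -0.003], "delta_rot": [0.16, 0, 0], "grip": -0.64},
  {"offset": [0.001, 0.011, -0.002], "delta_rot": [0.16, 0, 0], "grip": -0.64},
  {"offset": [0.001, 0.018, -0.001], "delta_rot": [0.16, 0, 0], "grip": -0.64},
  {"offset": [0.001, 0.025, 0], "delta_rot": [0.16, 0, 0], "grip": -0.64},
  {"offset": [0.001, 0.032, 0.001], "delta_rot": [0.16, 0, 0], "grip": -0.64},
  {"offset": [0.001, 0.038, 0.002], "delta_rot": [0.16, 0, 0], "grip": -0.64},
  {"offset": [0.001, 0.045, 0.003], "delta_rot": [0.16, 0, 0], "grip": -0.64},
  {"offset": [0.001, 0.051, 0.004], "delta_rot": [0.16, 0, 0], "grip": -0.64},
  {"offset": [0.001, 0.051, 0.004], "delta_rot": [0.16, 0, 0], "grip": -0.64},
])

```text
time_s: 30.48
tcp_pos: [0.6003, 0.1706, 0.0254]
orientation: [96.1, 90.0, 92.1]
force: [0.0, -0.3, -0.2]
width: 0.0157
```

Call:
drive_tool([
  {"offset": [0, -0.02, 0], "delta_rot": [0, 0, 0], "grip": -0.64},
  {"offset": [-0.03, -0.035, 0], "delta_rot": [0, 0, 0], "grip": -0.64},
  {"offset": [-0.08, -0.04, 0], "delta_rot": [0, 0, 0], "grip": -0.64},
  {"offset": [-0.12, -0.04, 0], "delta_rot": [0, 0, 0], "grip": -0.64},
  {"offset": [-0.12, -0.04, 0], "delta_rot": [0, 0, 0], "grip": -0.64},
  {"offset": [-0.12, -0.04, 0], "delta_rot": [0, 0, 0], "grip": -0.64},
])

```text
time_s: 31.22
tcp_pos: [0.5968, 0.1284, 0.1448]
orientation: [-156.8, 89.9, -160.9]
force: [-0.5, 0.8, -0.8]
width: 0.0155
```

```bash
python3 look.py w15; python3 blob.py
python3 - <<'E'
from h import *
im=manip.capture('top');p=np.load('tray.npy');cv2.imwrite('pics/t3.png',im[:,:,::-1])
for n,z in[('disc_a',.02),('jar',.1),('weight',.09),('brush',.01),('scissors',.005)]:
    for r in manip.search_frame(n,'top'): print(n,round(r['p'],2),np.round(r['uv'],1),w2t(p,at('top',r['uv'],z)[:2]).round(3))
E
```

```text
[-0.3 -0.6 -0.7] [0.5964 0.1287 0.1442] [-0.0009  0.0633]
disc_a 0.95 324.8 130.3 box 303 346 119 142 830 [0.0009 0.1195]
disc_a 0.74 321.2 91.1 box 303 342 79 107 646 [-0.0019  0.1509]
disc_a 0.55 324.8 109.2 box 305 344 96 122 786 [0.001  0.1366]
jar 0.63 324.9 109.7 box 305 344 96 122 775 [0.0009 0.1365]
weight 0.66 456.6 235.0 box 438 474 217 253 950 [0.1144 0.0327]
blob [ 303   80   44   62 2244] [324.1 112. ] [0.0008 0.135 ]
blob [ 287  301   73   27 1664] [322.2 315.9] [-0.0015 -0.0601]
weight 0.57 [290.7 150.6] [0.123 0.032]
brush 0.71 [462.3 218.7] [-0.012 -0.47 ]
scissors 0.87 [176.6 214.4] [-0.069  0.35 ]
scissors 0.74 [464.8 219.3] [-0.012 -0.479]
```

Run:
```python
from h import *
for y in(.11,.172):
  for z in(.06,.004): print(y,z,proj('wrist',np.r_[t2w(TR,[0,y]),z]).round(1))
m=cam('wrist');f=m['K'][0][0]
def width(y,z):
    a=[proj('wrist',np.r_[t2w(TR,[x,y]),z])[0] for x in(-.02,.02)];return round(a[1]-a[0],1)
for y in(.115,.125,.135,.145): print(y,{z:width(y,z) for z in(.012,.03,.045,.06,.07)})
w=cv2.imread('pics/w15.png');g=cv2.cvtColor(w,cv2.COLOR_BGR2GRAY)
for r in range(76,152,2): print(r,''.join('%4d'%x for x in g[r,296:356:3]))
```

```text
0.11 0.06 [322.4 142. ]
0.11 0.004 [322.5 136.6]
0.172 0.06 [322.2  66.6]
0.172 0.004 [322.3  73.8]
0.115 {0.012: np.float64(39.6), 0.03: np.float64(41.9), 0.045: np.float64(43.9), 0.06: np.float64(46.2), 0.07: np.float64(47.9)}
0.125 {0.012: np.float64(39.9), 0.03: np.float64(42.2), 0.045: np.float64(44.3), 0.06: np.float64(46.6), 0.07: np.float64(48.3)}
0.135 {0.012: np.float64(40.2), 0.03: np.float64(42.5), 0.045: np.float64(44.6), 0.06: np.float64(47.0), 0.07: np.float64(48.7)}
0.145 {0.012: np.float64(40.5), 0.03: np.float64(42.8), 0.045: np.float64(45.0), 0.06: np.float64(47.4), 0.07: np.float64(49.1)}
76   84  85  84  83  84  84  84  83  84  83  83  83  85 140 140 140 139 140 139 140
78   82  82  83  82  84  83  84  90  98  97  92  83  83 137 137 138 138 137 137 137
80   85  84  84  84  85  86 104 124 131 129 128 112  88 141 141 140 140 140 140 133
82   87  87  86  87  87 112 129 132 130 131 130 129 122 142 143 143 143 144 143 134
84   86  85  87  84  99 128 130 131 130 130 130 128 128 167 139 141 141 140 140 133
86   85  86  85  88 124 128 129 130 130 131 130 129 129 174 148 
[... 2033 characters left out ...]
 115 107  93  92  92
136   92  95  97 107 115 117 116 118 119 120 120 117 120 118 116 114 108  97  96  96
138  101 110 112 115 114 117 118 118 118 120 119 118 119 118 115 113 111 113 115 112
140  107 112 114 115 113 113 116 117 118 120 120 118 116 118 112 110 112 113 115 114
142  120 121 124 122 121 122 122 123 120 121 124 123 123 125 122 119 124 122 125 122
144  129 129 140 172 131 132 131 130 129 128 132 131 132 132 128 124 130 127 131 127
146  129 129 203 209 157 133 131 130 128 128 131 131 132 133 129 137 170 167 144 127
148  129 129 209 208 203 142 131 130 128 129 132 130 132 134 129 168 206 204 179 123
150  130 129 209 208 206 196 130 131 129 129 132 132 132 133 130 150 205 203 200 134
```

The third disc has gone in and leans steeply with the other two. Its 41–43 px width puts its centre at about z 0.03. As a last check I'll compare the current pictures with the initial ones for jar, weight, brush and scissors, and confirm the discs are at rest.

Run:
```python
from h import *
for c,rois in[('scene',{'jar':(300,174,22,26),'weight':(343,194,20,20),'brush':(150,195,70,25),'scissors':(408,150,35,45)}),('top',{'brush':(430,200,80,45),'scissors':(145,178,65,78),'weight':(280,142,24,24),'jar':(318,174,26,26)})]:
    a=cv2.imread(f'pics/{c}0.png');b=manip.capture(c)[:,:,::-1].copy()
    for n,(x,y,w,h) in rois.items():
        t=a[y:y+h,x:x+w];s=b[y-10:y+h+10,x-10:x+w+10];r=cv2.matchTemplate(s,t,cv2.TM_CCOEFF_NORMED);_,v,_,l=cv2.minMaxLoc(r);print(c,n,'score',round(v,3),'shift px',l[0]-10,l[1]-10)
a=cv2.imread('pics/w15.png')[70:150,290:360];b=manip.capture('wrist')[70:150,290:360,::-1];print('slot diff',np.abs(a.astype(int)-b).mean())
s=manip.read_state();print(s['time_s'],s['force'].round(1))
```

```text
scene jar score 0.963 shift px 0 0
scene weight score 0.999 shift px 0 0
scene brush score 0.997 shift px 0 0
scene scissors score 0.833 shift px 0 0
top brush score 0.996 shift px 0 0
top scissors score 0.556 shift px 0 0
top weight score 0.974 shift px 0 0
top jar score 0.998 shift px 0 0
slot diff 6.225059523809524
31.925 [-0.3  0.2  0.6]
```

Run:
```python
from h import *
a=manip.capture('wrist')[70:150,290:360].astype(int);z=manip.read_state()['tcp_pos']
for _ in range(3): manip.capture('top')
b=manip.capture('wrist')[70:150,290:360];print(np.abs(a-b).mean(),z,manip.read_state()['tcp_pos'])
for r in manip.outline_of('disc_a','wrist'):
    v,u=np.nonzero(r['mask']);print(round(r['p'],2),u.min(),u.max(),v.min(),v.max(),len(u))
manip.job_done()
```

```text
0.7345238095238096 [0.59754402 0.12990789 0.14546527] [0.59753742 0.12989742 0.14549118]
0.91 304 344 98 122 803
0.82 303 345 121 143 788
0.56 302 341 81 109 682
the job is handed in; nothing more can be done
```

I pushed all three discs (b, then c, then a) along the tray floor and through the gate into the slot, then handed the job in at about 32 s. I had no verdict back and no picture views left after the first disc, so the last two discs were checked by the detectors and pixel values only.

- **Failed first push:** it passed over disc b without touching it. The fingers end about 36 mm short of the reported TCP. I found this by probing down to floor contact (about 6 N) and pushed at TCP z of about 0.025 after that.
- **Discs:** the last wrist checks show all three in the slot, leaning on one another rather than lying flat. The top disc's centre is at about z 0.03 m, judged from its width in the picture, against the 0.052 m limit. The slot picture no longer changed between frames, so they are at rest.
- **Other things:** matching against the first pictures gives no shift in either camera for the jar, weight, brush and scissors. The scissors' match score was low (0.56 in the top view, 0.83 in the scene view), probably because the arm's shadow changed.
- **Arm:** it ends clear of everything, with the wrist force at noise level.
- **Disagreement:** the top and wrist cameras differ by about 4 mm in world y. I used the wrist value throughout.

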